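Load and start the bench polisher

TASK

Run a batch in the bench polisher: slide the empty steel pan along the deck from under the hood to the yellow loading mark, put every brass-coloured hair-clip blank into it there, and slide it back squarely onto the green mark, never lifting it off the deck. Lower the hood gently until it is fully shut, and only then push the green start button all the way down and let go. Leave the white finished clips lying on the bench.

Things in the scene. Friction and masses are not known exactly. Their poses are not given: they have to be found in the camera images.
- blank1_mid (a point): brass-coloured hair-clip blank with two thin copper bands, a bar 70 (own x) x 18 (own y) x 14 (own z) mm, 80 g, lying flat on the bench at the start; this point is its centre. Some of the five are absent in some runs.
- blank2_mid (a point): brass-coloured hair-clip blank with two thin copper bands, a bar 70 (own x) x 18 (own y) x 14 (own z) mm, 80 g, lying flat on the bench at the start; this point is its centre. Some of the five are absent in some runs.
- blank3_mid (a point): brass-coloured hair-clip blank with two thin copper bands, a bar 70 (own x) x 18 (own y) x 14 (own z) mm, 80 g, lying flat on the bench at the start; this point is its centre. Some of the five are absent in some runs.
- blank4_mid (a point): brass-coloured hair-clip blank with two thin copper bands, a bar 70 (own x) x 18 (own y) x 14 (own z) mm, 80 g, lying flat on the bench at the start; this point is its centre. Some of the five are absent in some runs.
- blank5_mid (a point): brass-coloured hair-clip blank with two thin copper bands, a bar 70 (own x) x 18 (own y) x 14 (own z) mm, 80 g, lying flat on the bench at the start; this point is its centre. Some of the five are absent in some runs.
- done1_mid (a point): finished hair clip, the same bar shape (70 x 18 x 14 mm) but white with two dark bands; not part of this batch, leave it lying; this point is its centre.
- done2_mid (a point): finished hair clip, the same bar shape (70 x 18 x 14 mm) but white with two dark bands; not part of this batch, leave it lying; this point is its centre.
- pan_center (a point): open rectangular steel polishing pan, 140 (own x) x 100 (own y) mm outside, 30 mm high, walls and floor 5 mm, 0.6 kg, standing loose on the machine's deck, near the green mark at the start; this point is the centre of the pan, 15 mm above its underside.
- pan_handle (a point): the pan's black bar handle, sticking out from its wall on the pan's -x side (towards the robot): 16 mm wide (pan's y), 14 mm thick (7 mm above and below this point), 58 mm long along the pan's x; this point is 105 mm from the pan's centre, 22 mm in from the handle's outer end and 21 mm above the deck.
- load_mark (a point): centre of the yellow rectangle (loading mark) on the flat deck of the grey polishing machine, at deck height (the deck is 30 mm above the bench); axes are the machine's: x away from the robot towards the hood hinge, y along the deck. The green mark lies 210 mm along -y, with flat deck between.
- run_mark (a point): centre of the green rectangle (running mark) on the same deck, under the hood, at deck height; same axes. The rectangles are 118 mm (y) x 158 mm (x), just larger than the pan.
- hood (a joint): hinge of the clear hood, rad: 0 fully shut (lid plate level), grows as the front is raised; starts at 1.35 to 1.6 (about upright). A stiff friction hinge, it stays at any angle and moves with about 4 N at the bar.
- hood_hinge (a point): middle of the hood's hinge line, which runs along the machine's y, at the rear (+x) of the green mark, 92 mm above the bench; 85 mm behind the mark's centre along the machine's x.
- hood_bar (a point): middle of the hood's blue round grip bar, 12 mm thick and 90 mm long along the machine's y, 205 mm from the hinge line in the plane of the lid plate, 45 mm out from the plate's front edge (held by two arms 82 mm apart); it swings with the hood: nearly above the hinge at the start, 205 mm in front of it (machine -x) and 92 mm above the bench when shut. The clear lid plate is 160 x 164 mm with 45 mm side skirts hanging below it, front open for the pan's handle.
- start (a joint): push of the green start button, m: 0 up, 0.006 fully down; springs back, 5 N fully down.
- start_top (a point): centre of the top face of the round green start button (34 mm diameter) on the deck at the machine's -y end, beside the hood; it is pressed straight down.
Things that resemble listed ones, but are neither listed nor needed, are in the scene too. Leave any blue or pink look-alike of the part that bears blank4_mid alone. What is shaped like the part that bears blank5_mid but blue is not meant.

How it is judged (in metres and radians):
On the way, in this order (a step that is already met when the one before it is completed fails the run):
1. all the brass blanks lie in the pan, the pan standing at the yellow loading mark, the hood still open (x of blank1_mid in the frame of pan_center between -0.068 and 0.068 m and y of blank1_mid in the frame of pan_center between -0.048 and 0.048 m and z of blank1_mid in the frame of pan_center between -0.02 and 0.022 m and x of blank2_mid in the frame of pan_center between -0.068 and 0.068 m and y of blank2_mid in the frame of pan_center between -0.048 and 0.048 m and z of blank2_mid in the frame of pan_center between -0.02 and 0.022 m and x of blank3_mid in the frame of pan_center between -0.068 and 0.068 m and y of blank3_mid in the frame of pan_center between -0.048 and 0.048 m and z of blank3_mid in the frame of pan_center between -0.02 and 0.022 m and x of blank4_mid in the frame of pan_center between -0.068 and 0.068 m and y of blank4_mid in the frame of pan_center between -0.048 and 0.048 m and z of blank4_mid in the frame of pan_center between -0.02 and 0.022 m and x of blank5_mid in the frame of pan_center between -0.068 and 0.068 m and y of blank5_mid in the frame of pan_center between -0.048 and 0.048 m and z of blank5_mid in the frame of pan_center between -0.02 and 0.022 m and horizontal distance between pan_center and load_mark below 0.04 m and value of joint hood above 0.6 rad), for 0.2 s.
2. the pan stands on the green running mark with the blanks in it, the hood still open (x of blank1_mid in the frame of pan_center between -0.068 and 0.068 m and y of blank1_mid in the frame of pan_center between -0.048 and 0.048 m and z of blank1_mid in the frame of pan_center between -0.02 and 0.022 m and x of blank2_mid in the frame of pan_center between -0.068 and 0.068 m and y of blank2_mid in the frame of pan_center between -0.048 and 0.048 m and z of blank2_mid in the frame of pan_center between -0.02 and 0.022 m and x of blank3_mid in the frame of pan_center between -0.068 and 0.068 m and y of blank3_mid in the frame of pan_center between -0.048 and 0.048 m and z of blank3_mid in the frame of pan_center between -0.02 and 0.022 m and x of blank4_mid in the frame of pan_center between -0.068 and 0.068 m and y of blank4_mid in the frame of pan_center between -0.048 and 0.048 m and z of blank4_mid in the frame of pan_center between -0.02 and 0.022 m and x of blank5_mid in the frame of pan_center between -0.068 and 0.068 m and y of blank5_mid in the frame of pan_center between -0.048 and 0.048 m and z of blank5_mid in the frame of pan_center between -0.02 and 0.022 m and horizontal distance between pan_center and run_mark below 0.02 m and angle between the x axis of pan_center and the x axis of run_mark, either way round below 0.2 rad and value of joint hood above 0.6 rad), for 0.2 s.
3. the hood is fully shut over the pan (horizontal distance between pan_center and run_mark below 0.02 m and angle between the x axis of pan_center and the x axis of run_mark, either way round below 0.2 rad and value of joint hood below 0.05 rad), for 0.2 s.
4. the start button is pushed fully down (value of joint start above 0.0045 m and value of joint hood below 0.05 rad), for 0.05 s.
At the end, for the whole second after the job is handed in: every brass blank present lies inside the pan, the pan stands on the deck within 20 mm of the green mark's centre and within 0.2 rad of square, the hood is shut to within 0.05 rad, and the start button has been pushed fully and is up again (all of step 3 and x of blank1_mid in the frame of pan_center between -0.068 and 0.068 m and y of blank1_mid in the frame of pan_center between -0.048 and 0.048 m and z of blank1_mid in the frame of pan_center between -0.02 and 0.022 m and x of blank2_mid in the frame of pan_center between -0.068 and 0.068 m and y of blank2_mid in the frame of pan_center between -0.048 and 0.048 m and z of blank2_mid in the frame of pan_center between -0.02 and 0.022 m and x of blank3_mid in the frame of pan_center between -0.068 and 0.068 m and y of blank3_mid in the frame of pan_center between -0.048 and 0.048 m and z of blank3_mid in the frame of pan_center between -0.02 and 0.022 m and x of blank4_mid in the frame of pan_center between -0.068 and 0.068 m and y of blank4_mid in the frame of pan_center between -0.048 and 0.048 m and z of blank4_mid in the frame of pan_center between -0.02 and 0.022 m and x of blank5_mid in the frame of pan_center between -0.068 and 0.068 m and y of blank5_mid in the frame of pan_center between -0.048 and 0.048 m and z of blank5_mid in the frame of pan_center between -0.02 and 0.022 m and value of joint start below 0.002 m and z of pan_center in the frame of run_mark below 0.02 m); the robot touches nothing.
It fails at once if the pan is lifted more than 12 mm off the deck (z of pan_center in the frame of run_mark above 0.027 m).
It fails at once if the hood is slammed (closing faster than 2.5 rad/s) (velocity of joint hood below -2.5 rad/s).
It fails at once if the start button is pushed before the hood is shut (value of joint start above 0.0035 m and value of joint hood above 0.1 rad).
It fails at once if a white finished clip is taken away (moved more than 80 mm) (distance of any of done1_mid, done2_mid from where it was at the start of the episode above 0.08 m).
Of blank1, blank2, blank3, blank4, blank5 only 3 to 5 are there at a start; the rules pass over those that are not, and their reading is None.
At some moment in a run one of blank1, blank2, blank3, blank4, blank5 may be knocked a few centimetres aside while the robot is not near it.
Once in a run the grip may slacken for a moment while it holds something.
It also fails if it takes over 210 s, if anything falls off the work surface, if the arm or the gripper's body presses on something with over 40 N, if the wrist force passes 120 N, or if a joint passes its speed limit or range.

ROBOT

A 6-joint arm with a two-finger parallel gripper is mounted at the origin on the work surface. World frame = base frame: x ahead of the robot, y to its left, z up, the work surface at z = 0. Lengths are in m, angles in degrees, forces in N, time in s.
With the tool pointing down it reaches from about 0.4 to 0.825 m from the base axis. Payload 7 kg.
Tool frame: the origin (TCP) lies on the centre line of the jaws, within the pads' length; the fingertips stand 25 mm ahead of it and the grasp point (between the pads) lies 6 mm ahead of it; x points along the fingers, z is the direction in which the jaws open and shut, and the axes are right-handed (so a half turn about x gives the same grasp; the last joint's range is limited). The gripper opens to 88 mm and grips with 3 to 60 N. Pads are 19 mm wide; open, the fingers measure 130 mm over their backs; the gripper's body (78 mm by 193 mm) begins 47 mm behind the grasp point.
Start: joints at [-47.492, 20.546, 0.682, 0, -70.136, -16.507], TCP at [0.296, -0.607, 0.252] pointing down, gripper open.
Joint ranges: [-176.03, 176.03], [-82.01, 121.73], [-58.28, 71.71], [-173.87, 95.51], [-174.79, -0.11], [-173.66, 173.66]. Speed limits (degrees/s): [136.94, 136.94, 172.46, 180, 180, 180].

INTERFACE

Orientations are given as [roll, pitch, yaw] about the fixed x, y, z axes, in that order (R = Rz(yaw) Ry(pitch) Rx(roll)).
In Python, from plant import ctrl gives the robot as it stands. The module is installed in compiled form; this text tells all that it offers.
- The arm moves only by the tool send_rows, never from a script. Its argument "deltas" is a list of rows, each an object of numbers: "dx", "dy", "dz": the shift along the tool's x, y, z in mm; "ax", "ay", "az": the turn, a rotation vector about the tool's x, y, z in units of 5 degrees (1.0 is 5 degrees); "fingers": the opening, from 0 (shut) to 1 (fully open). A call has 1 to 12 rows; each row shifts and turns the commanded pose from where the row before left it, along the tool's axes as they then stand; what a row does not reach is not made up. A row lasts 1/8 s, in which the tool goes at most 62.5 mm and 10.7 degrees, less where a joint would pass 70% of its speed; a pose out of reach is approached as far as the arm can. A call with a gripper value outside its range is refused whole. The fingers move at their own pace and stop on an object; the grip force is fixed at half the most. Time passes only in rows, so rows that do not move let the fingers close. It gives the time, the measured TCP pose, the force and the opening at its end, in the units of the state.
- ctrl.get_obs(): the state, without advancing time (a new reading comes with each control period).
- ctrl.snapshot(name): name is "scene" or "top" or "wrist"; returns a dict with "image" (400x640x3 uint8, blue, green, red), "fx", "fy", "cx", "cy" (pixels), "k1" (the pictures are not rectified: a ray, as slopes to the right and down, at radius r is drawn at 1 + k1 r^2 times it, then the intrinsics apply), "R" (3x3) and "t" (3): a world point X has camera coordinates R X + t; the wrist camera has in their place "hand_eye" (4x4, takes a point from camera to tool coordinates, whose origin is the TCP and whose axes are the tool frame's). Camera axes: x right, y down, z forward; pixel columns grow to the right and rows downward; lengths in m; the calibration is good to about 2 mm. A picture is of the moment at which its call begins: read the wrist's pose just before it. There is no depth.
- ctrl.close_job(): hands the job in, once; it reports no verdict.
The state is a dict: "clock": time; "joint_pos": joint angles; "qvel": joint speeds; "tau": joint torques, N m; "tool_pos": TCP position; "orientation": TCP orientation; "force": force on the tool from outside, world axes, zero at the start; "moment": the same for the moment, N m; "opening": finger opening in m.
Only numpy, scipy, OpenCV 4.12 (cv2) and the standard library are available. Lean on these libraries where they do the work, as an engineer would, in place of code of your own. Each camera call takes 0.05 s, during which the arm holds its last target.

## Working session

There is one attempt and no reset: what is moved stays moved. The work goes in short steps, Python scripts to look and compute and a tool call to move; the robot and the scene stay as the last step left them, time stands still between calls to the robot, and variables do not carry over. Pictures are saved under pics/ and viewed, and the job is handed in when it is done.

Besides the shell and the picture viewer there is one more tool, called after "Request:" as name([rows], argument=value, ...), one row to a line, values as JSON. send_rows: Moves the arm, as the interface text tells. Its arguments: {"type":"object","properties":{"deltas":{"type":"array","items":{"type":"object","properties":{"dx":{"type":"number"},"dy":{"type":"number"},"dz":{"type":"number"},"ax":{"type":"number"},"ay":{"type":"number"},"az":{"type":"number"},"fingers":{"type":"number"}}}}},"required":["deltas"]}

```bash
mkdir -p pics
cat > h.py <<'E'
import numpy as np, cv2, json
from plant import ctrl
from scipy.spatial.transform import Rotation as Ro
def snap(n,name=None):
    o=ctrl.get_obs(); s=ctrl.snapshot(n)
    if n=="wrist":
        T=np.eye(4);T[:3,:3]=Ro.from_euler('xyz',o['orientation'],degrees=True).as_matrix();T[:3,3]=o['tool_pos']
        C=T@np.array(s['hand_eye']); s['R']=C[:3,:3].T; s['t']=-C[:3,:3].T@C[:3,3]
    if name: cv2.imwrite('pics/'+name+'.png',s['image'])
    s['R']=np.array(s['R']);s['t']=np.array(s['t'])
    return s
def ray(s,u,v):
    K=np.array([[s['fx'],0,s['cx']],[0,s['fy'],s['cy']],[0,0,1]],float)
    p=cv2.undistortPoints(np.array([[[u,v]]],float),K,np.array([s['k1'],0,0,0,0.]))[0,0]
    d=s['R'].T@np.array([p[0],p[1],1]); c=-s['R'].T@s['t']
    return c,d
def onz(s,u,v,z):
    c,d=ray(s,u,v); return c+d*(z-c[2])/d[2]
def proj(s,X):
    x=s['R']@np.array(X)+s['t']; a,b=x[0]/x[2],x[1]/x[2]; f=1+s['k1']*(a*a+b*b)
    return s['fx']*a*f+s['cx'],s['fy']*b*f+s['cy']
E
python3 - <<'E'
from h import *
print(ctrl.get_obs())
for n in ("scene","top","wrist"):
    s=snap(n,n+"0"); print(n,s['fx'],s['k1'],(-s['R'].T@s['t']).round(3),s['R'].round(2).tolist())
E
```

```text
{'clock': 0.0, 'joint_pos': array([-4.74914679e+01,  2.05928063e+01,  6.35008825e-01, -1.91698762e-02,
       -7.01354862e+01, -1.65069649e+01]), 'qvel': array([-0.00493959,  0.02436114, -0.03860873,  0.04437744,  0.04776808,
        0.01987227]), 'tau': array([-5.40043675e-04, -5.82720387e+01,  2.93068027e+01,  6.99712694e+00,
        7.16385766e-03, -1.48129961e-04]), 'tool_pos': array([ 0.29570626, -0.60629966,  0.25061954]), 'orientation': array([  5.574501  ,  89.90499102, 121.56953964]), 'force': array([0.22393228, 0.43380933, 0.5947734 ]), 'moment': array([0.05326431, 0.04534741, 0.00976008]), 'opening': 0.0874346344131004}
scene 494.97011399260793 -0.007250707463206327 [0.919 0.643 1.043] [[-0.81, 0.58, -0.01], [0.47, 0.63, -0.62], [-0.35, -0.51, -0.79]]
top 516.3351989936459 -0.11666577548296933 [0.295 0.028 1.223] [[-0.02, -1.0, -0.02], [-0.99, 0.03, -0.16], [0.16, 0.02, -0.99]]
wrist 288.1830055173998 0.011558824148532279 [ 0.227 -0.641  0.384] [[-0.44, 0.9, 0.0], [0.86, 0.42, 0.28], [0.25, 0.13, -0.96]]
```

View pics/scene0.png

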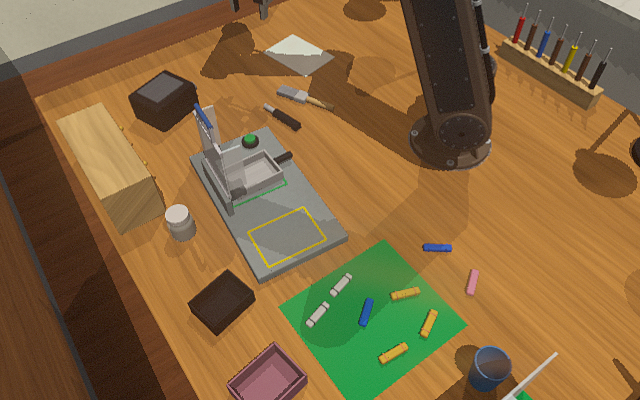

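View pics/top0.png

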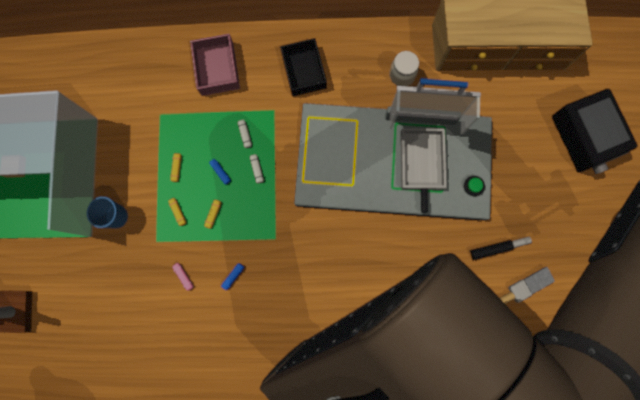

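View pics/wrist0.png

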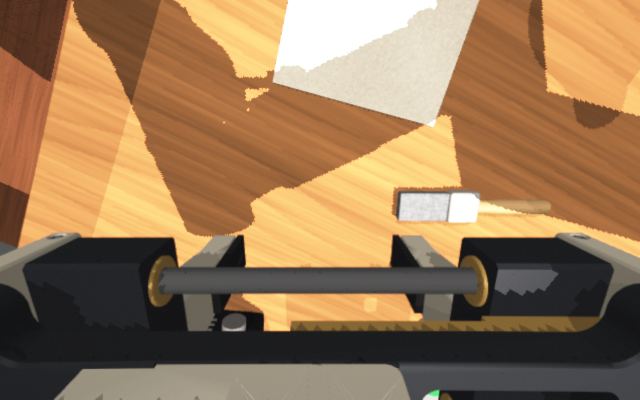

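The scene view shows three brass bars, at (176,167), (177,211) and (213,214) in the top view. The blue bars at (220,171) and (232,276), the pink one at (182,276) and the white ones at (245,133) and (257,168) are not meant. Next I measure.

```bash
cat >> h.py <<'E'
def blobs(s,lo,hi,zz,amin=60,amax=1e9,roi=None):
    hsv=cv2.cvtColor(s['image'],cv2.COLOR_BGR2HSV); m=cv2.inRange(hsv,np.array(lo),np.array(hi))
    m=cv2.morphologyEx(m,cv2.MORPH_CLOSE,np.ones((5,5),np.uint8))
    if roi: 
        q=np.zeros_like(m); q[roi[1]:roi[3],roi[0]:roi[2]]=1; m*=q
    out=[]
    for c in cv2.findContours(m,cv2.RETR_EXTERNAL,cv2.CHAIN_APPROX_NONE)[0]:
        a=cv2.contourArea(c)
        if amin<a<amax:
            pts=np.array([onz(s,*p[0],zz)[:2] for p in c])*1000
            r=cv2.minAreaRect(pts.astype(np.float32)); b=cv2.boxPoints(r)
            e=b[1]-b[0],b[2]-b[1]; e=max(e,key=np.linalg.norm)
            out.append((c.mean(0)[0].round().tolist(),round(a),np.round(r[0],1).tolist(),np.round(r[1],1).tolist(),round(np.degrees(np.arctan2(e[1],e[0]))%180,1)))
    return out
E
python3 - <<'E'
from h import *
for n in("top","scene"):
    s=snap(n)
    print(n)
    for z in (0.014,):
        print("brass",*blobs(s,(17,120,120),(30,255,255),z,60,600),sep='\n ')
    print("yellow/green on deck",*blobs(s,(24,150,100),(34,255,255),.03,200),sep='\n ')
    print("green",*blobs(s,(50,100,40),(80,255,255),.03,30),sep='\n ')
    print("blue",*blobs(s,(105,120,60),(125,255,255),.014,30),sep='\n ')
s=snap("top"); i=s['image']
cv2.imwrite('pics/topc.png',cv2.resize(i[60:240,290:510],None,fx=3.5,fy=3.3,interpolation=cv2.INTER_CUBIC))
s=snap("scene"); i=s['image']
cv2.imwrite('pics/scc.png',cv2.resize(i[90:280,180:360],None,fx=3.5,fy=3.1,interpolation=cv2.INTER_CUBIC))
E
```

```text
top
brass
 ([507.0, 297.0], 62, [233.3, -381.8], [14.4, 30.0], np.float32(113.1))
 ([212.0, 214.0], 162, [449.2, 306.0], [17.6, 68.3], np.float32(157.7))
 ([176.0, 212.0], 157, [456.1, 392.5], [67.1, 17.3], np.float32(26.1))
 ([175.0, 167.0], 144, [565.2, 398.5], [16.2, 65.3], np.float32(174.3))
 ([198.0, 157.0], 302, [557.1, 295.2], [351.3, 310.5], np.float32(2.3))
yellow/green on deck
 ([330.0, 151.0], 3357, [590.6, 21.7], [123.8, 163.2], np.float32(174.2))
green
 ([475.0, 185.0], 186, [499.1, -318.4], [38.6, 35.9], np.float32(88.4))
 ([34.0, 212.0], 3038, [477.7, 731.0], [158.4, 235.4], np.float32(90.7))
 ([405.0, 145.0], 151, [569.4, -187.0], [122.8, 163.6], np.float32(173.9))
 ([216.0, 177.0], 14620, [540.0, 295.2], [310.3, 281.2], np.float32(0.0))
blue
 ([232.0, 276.0], 172, [300.4, 257.1], [17.0, 66.2], np.float32(140.8))
 ([109.0, 215.0], 96, [452.1, 561.8], [36.1, 66.1], np.float32(159.2))
 ([220.0, 172.0], 134, [551.0, 287.9], [66.0, 14.6], np.float32(35.5))
 ([443.0, 83.0], 153, [759.8, -263.6], [115.1, 13.2], np.float32(82.9))
scene
brass
 ([393.0, 352.0], 237, [565.3, 39
[... 1024 characters left out ...]
0, 19.5], [124.1, 164.0], np.float32(174.3))
green
 ([523.0, 397.0], 81, [419.8, 618.8], [17.5, 33.5], np.float32(144.0))
 ([370.0, 322.0], 16308, [555.2, 310.7], [311.4, 282.9], np.float32(0.0))
 ([261.0, 194.0], 38, [569.0, -131.0], [160.3, 21.1], np.float32(0.8))
 ([249.0, 138.0], 77, [486.7, -331.2], [37.3, 32.3], np.float32(53.4))
blue
 ([486.0, 386.0], 70, [457.7, 566.0], [16.9, 57.1], np.float32(146.4))
 ([366.0, 312.0], 182, [552.5, 290.5], [70.3, 17.7], np.float32(36.1))
 ([437.0, 247.0], 156, [302.1, 260.1], [20.6, 67.0], np.float32(143.8))
 ([202.0, 115.0], 77, [544.5, -525.6], [125.5, 12.8], np.float32(83.2))
 ([543.0, 43.0], 89, [-600.5, -142.0], [171.3, 17.4], np.float32(27.6))
```

View pics/topc.png

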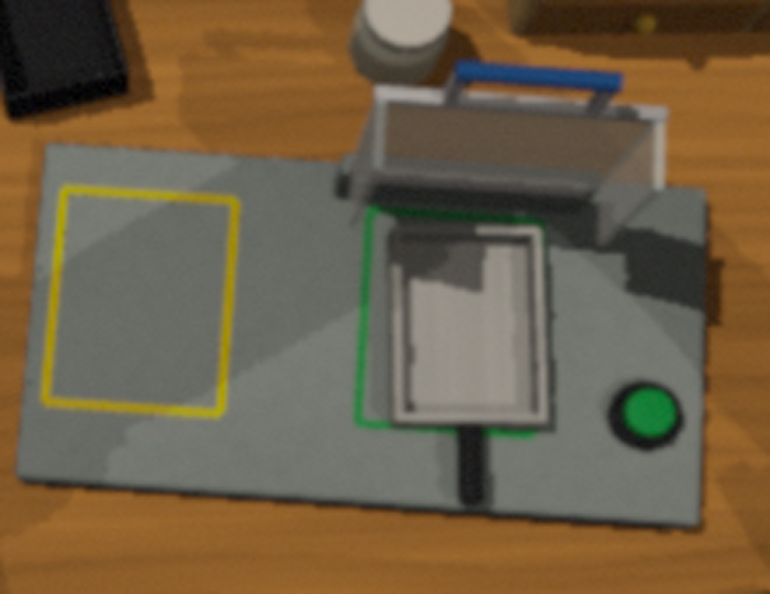

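View pics/scc.png

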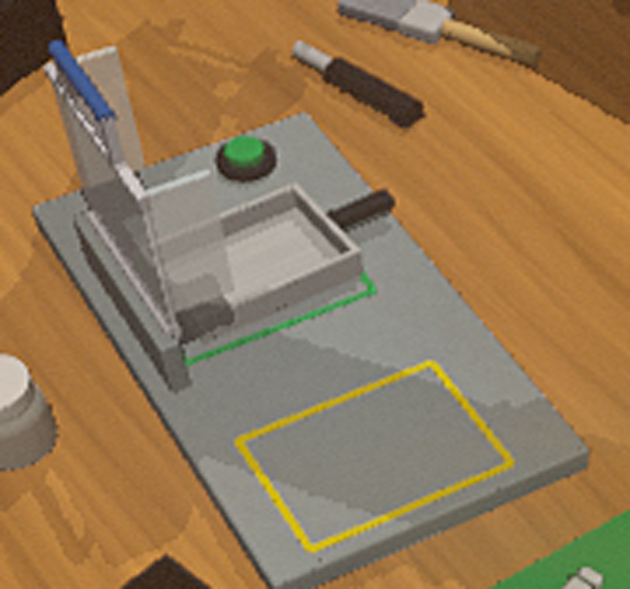

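```bash
cat >> h.py <<'E'
def pose():
    o=ctrl.get_obs(); return np.array(o['tool_pos'])*1000, Ro.from_euler('xyz',o['orientation'],degrees=True).as_matrix(), o
def plan(x,y,z,yaw):
    """target TCP mm; yaw of the jaw axis (tool z) in deg, mod 180"""
    p,R,o=pose()
    cur=np.degrees(np.arctan2(R[1,2],R[0,2]))
    d=(yaw-cur+90)%180-90; j6=o['joint_pos'][5]
    # tool x down: turning about +toolx by a lowers yaw by a
    if abs(j6+(-d))>165: d-=180*np.sign(d)
    Z=np.array([0,0,-1.]); 
    jz=np.array([np.cos(np.radians(cur+d)),np.sin(np.radians(cur+d)),0]); T=np.column_stack([Z,np.cross(jz,Z),jz])
    rv=Ro.from_matrix(R.T@T).as_rotvec(degrees=True)/5
    tr=np.array([x,y,z])-p
    print("t",round(o['clock'],2),"cur",p.round(1),"jawyaw",round(cur,1),"j",o['joint_pos'].round(0),"F",np.round(o['force'],1),"open",round(o['opening'],4))
    print(" world d",tr.round(1)," tool d (before turn)",(R.T@tr).round(1)," (after turn)",(T.T@tr).round(1)," turn units",rv.round(2))
E
python3 - <<'E'
from h import *
s=snap("top")
f=lambda u,v,z:(onz(s,290+u/3.5,60+v/3.3,z)*1000).round(1)[:2]
for q in [(390,228),(545,226),(548,425),(393,425)]: print(q,f(*q,.06))
print("handle",f(472,432,.058),f(472,503,.058))
print("bar",f(456,75,.297),f(620,85,.297))
print("btn",f(650,411,.045))
P=f(472,432,.058)
plan(460,-195,150,85)
s=snap("scene"); g=lambda u,v,z:(onz(s,180+u/3.5,90+v/3.1,z)*1000).round(1)[:2]
print("rim scene",[g(*q,.06) for q in [(295,186),(360,258)]],"handle end",g(388,200,.058),"btn",g(244,152,.045),"bar",g(55,45,.3),g(112,112,.3))
E
```

```text
(390, 228) [ 629.7 -146.5]
(545, 226) [ 628.7 -250.6]
(548, 425) [ 485.7 -243. ]
(393, 425) [ 488.5 -141.1]
handle [ 482.5 -193. ] [ 433.  -190.2]
bar [ 651.8 -151.8] [ 644.  -241.1]
btn [ 496.3 -315.8]
t 0.4 cur [ 295.9 -606.6  251.4] jawyaw 116.0 j [-47.  21.   1.  -0. -70. -17.] F [-0.2 -0.  -0.1] open 0.0876
 world d [ 164.1  411.6 -101.4]  tool d (before turn) [ 101.5 -328.   298. ]  (after turn) [ 101.4 -127.6  424.4]  turn units [ 6.2  0.  -0. ]
rim scene [array([ 489.3, -238.2]), array([ 494.9, -135.3])] handle end [ 438.6 -181.7] btn [ 493.3 -314.1] bar [ 644. -240.] [ 648.  -153.6]
```

```bash
python3 -c "
from h import *
plan(455,-189,140,87.4)"
```

```text
t 0.45 cur [ 295.9 -606.7  251.5] jawyaw 116.0 j [-47.  21.   1.  -0. -70. -17.] F [ 0.6 -0.1 -0.6] open 0.0876
 world d [ 159.1  417.7 -111.5]  tool d (before turn) [ 111.5 -326.1  305.6]  (after turn) [ 111.5 -140.   424.5]  turn units [ 5.72  0.   -0.  ]
```

Request:
send_rows([
  {"ax": 1.43},
  {"ax": 1.43},
  {"ax": 1.43},
  {"ax": 1.43},
])

```text
validation failed for argument at $.de...
```

```bash
python3 -c "
from h import *
plan(455,-189,140,87.4)"
```

```text
t 0.45 cur [ 295.9 -606.7  251.5] jawyaw 116.0 j [-47.  21.   1.  -0. -70. -17.] F [ 0.6 -0.1 -0.6] open 0.0876
 world d [ 159.1  417.7 -111.5]  tool d (before turn) [ 111.5 -326.1  305.6]  (after turn) [ 111.5 -140.   424.5]  turn units [ 5.72  0.   -0.  ]
```

Request:
send_rows([
  {"dx": 0,"dy": 0,"dz": 0,"ax": 1,"ay": 0,"az": 0,"fingers": 1},
  {"dx": 0,"dy": 0,"dz": 0,"ax": 1,"ay": 0,"az": 0,"fingers": 1},
  {"dx": 0,"dy": 0,"dz": 0,"ax": 1,"ay": 0,"az": 0,"fingers": 1},
  {"dx": 0,"dy": 0,"dz": 0,"ax": 1,"ay": 0,"az": 0,"fingers": 1},
  {"dx": 0,"dy": 0,"dz": 0,"ax": 1,"ay": 0,"az": 0,"fingers": 1},
  {"dx": 0,"dy": 0,"dz": 0,"ax": 0.7,"ay": 0,"az": 0,"fingers": 1},
])

```text
clock: 1.2
tool_pos: [0.2959, -0.6067, 0.2516]
orientation: [4.0, 90.0, 91.4]
force: [0.3, 0.1, 0.6]
opening: 0.0878
```

Request:
send_rows([
  {"dx": 6,"dy": -15.5,"dz": 47,"ax": 0,"ay": 0,"az": 0,"fingers": 1},
  {"dx": 6,"dy": -15.5,"dz": 47,"ax": 0,"ay": 0,"az": 0,"fingers": 1},
  {"dx": 6,"dy": -15.5,"dz": 47,"ax": 0,"ay": 0,"az": 0,"fingers": 1},
  {"dx": 6,"dy": -15.5,"dz": 47,"ax": 0,"ay": 0,"az": 0,"fingers": 1},
  {"dx": 6,"dy": -15.5,"dz": 47,"ax": 0,"ay": 0,"az": 0,"fingers": 1},
  {"dx": 6,"dy": -15.5,"dz": 47,"ax": 0,"ay": 0,"az": 0,"fingers": 1},
  {"dx": 6,"dy": -15.5,"dz": 47,"ax": 0,"ay": 0,"az": 0,"fingers": 0.6},
  {"dx": 6,"dy": -15.5,"dz": 47,"ax": 0,"ay": 0,"az": 0,"fingers": 0.6},
  {"dx": 6,"dy": -15.5,"dz": 47,"ax": 0,"ay": 0,"az": 0,"fingers": 0.6},
  {"dx": 0,"dy": 0,"dz": 0,"ax": 0,"ay": 0,"az": 0,"fingers": 0.6},
])

```text
clock: 2.45
tool_pos: [0.4546, -0.1877, 0.1976]
orientation: [-61.1, 90.0, 26.6]
force: [-0.1, -0.5, 0.1]
opening: 0.055
```

```bash
python3 -c "
from h import *
plan(455,-189,58,87.4)
s=snap('wrist','w1'); print(proj(s,[.453,-.190,.058]),proj(s,[.433,-.190,.058]),proj(s,[.487,-.192,.06]))"
```

```text
t 2.45 cur [ 454.6 -187.7  197.6] jawyaw 87.7 j [  1.   6. -26.  -0. -58. -93.] F [-0.1 -0.5  0.1] open 0.055
 world d [   0.4   -1.3 -139.6]  tool d (before turn) [139.6  -0.4  -1.3]  (after turn) [139.6  -0.4  -1.3]  turn units [0.07 0.   0.  ]
(np.float64(316.0301723367464), np.float64(196.96535119689955)) (np.float64(315.1816135124195), np.float64(176.9055032273202)) (np.float64(315.4121918551752), np.float64(230.1062940318122))
```

View pics/w1.png

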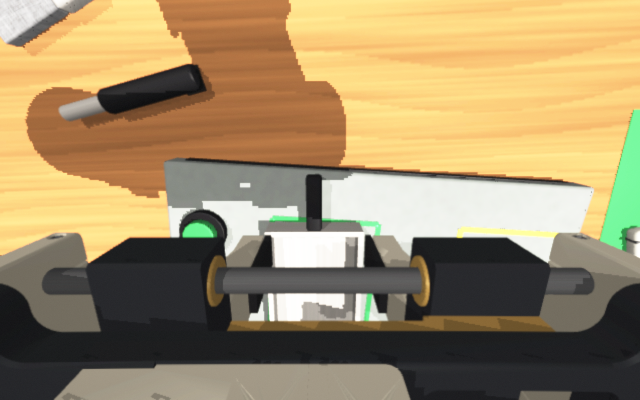

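The handle is at (314,176–230), matching the projection, so I go down.

Request:
send_rows([
  {"dx": 30,"dy": 0,"dz": -1,"ax": 0,"ay": 0,"az": 0,"fingers": 0.6},
  {"dx": 30,"dy": 0,"dz": 0,"ax": 0,"ay": 0,"az": 0,"fingers": 0.6},
  {"dx": 30,"dy": 0,"dz": 0,"ax": 0,"ay": 0,"az": 0,"fingers": 0.6},
  {"dx": 20,"dy": 0,"dz": 0,"ax": 0,"ay": 0,"az": 0,"fingers": 0.6},
  {"dx": 15,"dy": 0,"dz": 0,"ax": 0,"ay": 0,"az": 0,"fingers": 0.6},
  {"dx": 12,"dy": 0,"dz": 0,"ax": 0,"ay": 0,"az": 0,"fingers": 0.6},
  {"dx": 0,"dy": 0,"dz": 0,"ax": 0,"ay": 0,"az": 0,"fingers": 0.6},
])

```text
clock: 3.38
tool_pos: [0.453, -0.1917, 0.06]
orientation: [92.6, 89.9, -180.0]
force: [-0.1, -0.7, -0.1]
opening: 0.0526
```

Request:
send_rows([
  {"dx": 0,"dy": 0,"dz": 0,"ax": 0,"ay": 0,"az": 0,"fingers": 0.4},
  {"dx": 0,"dy": 0,"dz": 0,"ax": 0,"ay": 0,"az": 0,"fingers": 0.3},
  {"dx": 0,"dy": 0,"dz": 0,"ax": 0,"ay": 0,"az": 0,"fingers": 0.1},
  {"dx": 0,"dy": 0,"dz": 0,"ax": 0,"ay": 0,"az": 0,"fingers": 0},
  {"dx": 0,"dy": 0,"dz": 0,"ax": 0,"ay": 0,"az": 0,"fingers": 0},
  {"dx": 0,"dy": 0,"dz": 0,"ax": 0,"ay": 0,"az": 0,"fingers": 0},
])

```text
clock: 4.12
tool_pos: [0.4538, -0.1911, 0.0608]
orientation: [-101.2, 90.0, -13.7]
force: [-0.8, 0.6, 3.7]
opening: 0.0157
```

```bash
python3 -c "
from h import *
th=np.radians(-2.6)
plan(589-105*np.cos(th),20.5-105*np.sin(th),60,87.4)"
```

```text
t 4.12 cur [ 453.8 -191.1   60.8] jawyaw 87.5 j [  0.  16. -36.   0. -38. -93.] F [-0.8  0.6  3.7] open 0.0157
 world d [ 30.3 216.4  -0.8]  tool d (before turn) [  0.8 -20.9 217.5]  (after turn) [  0.8 -20.5 217.5]  turn units [ 0.02 -0.    0.  ]
```

Request:
send_rows([
  {"dx": 0,"dy": -1,"dz": 10,"ax": 0,"ay": 0,"az": 0,"fingers": 0},
  {"dx": 0,"dy": -2,"dz": 20,"ax": 0,"ay": 0,"az": 0,"fingers": 0},
  {"dx": 0,"dy": -2,"dz": 22,"ax": 0,"ay": 0,"az": 0,"fingers": 0},
  {"dx": 0,"dy": -2,"dz": 22,"ax": 0,"ay": 0,"az": 0,"fingers": 0},
  {"dx": 0,"dy": -2,"dz": 22,"ax": 0,"ay": 0,"az": 0,"fingers": 0},
  {"dx": 0,"dy": -2,"dz": 22,"ax": 0,"ay": 0,"az": 0,"fingers": 0},
  {"dx": 0,"dy": -2,"dz": 22,"ax": 0,"ay": 0,"az": 0,"fingers": 0},
  {"dx": 0,"dy": -2,"dz": 22,"ax": 0,"ay": 0,"az": 0,"fingers": 0},
  {"dx": 0,"dy": -2,"dz": 22,"ax": 0,"ay": 0,"az": 0,"fingers": 0},
  {"dx": 0,"dy": -2,"dz": 20,"ax": 0,"ay": 0,"az": 0,"fingers": 0},
  {"dx": 0,"dy": -2,"dz": 13,"ax": 0,"ay": 0,"az": 0,"fingers": 0},
  {"dx": 0,"dy": 0,"dz": 0,"ax": 0,"ay": 0,"az": 0,"fingers": 0},
])

```text
clock: 5.62
tool_pos: [0.484, 0.0253, 0.0608]
orientation: [102.7, 90.0, -169.8]
force: [-3.2, 2.3, 6.4]
opening: 0.0161
```

```bash
python3 -c "
from h import *
plan(480,20,60,84.5)
s=snap('scene','s2');s=snap('top','t2')"
```

```text
t 5.62 cur [484.   25.3  60.8] jawyaw 87.5 j [  26.   15.  -37.   -0.  -38. -119.] F [-3.2  2.3  6.4] open 0.0161
 world d [-4.  -5.3 -0.8]  tool d (before turn) [ 0.8  3.8 -5.5]  (after turn) [ 0.8  3.5 -5.7]  turn units [ 0.61 -0.   -0.  ]
```

View pics/s2.png

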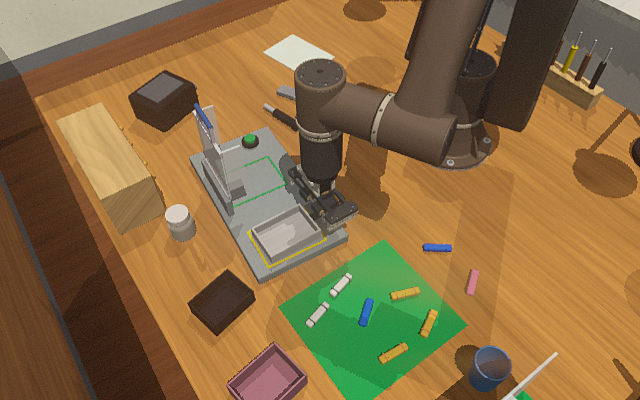

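View pics/t2.png

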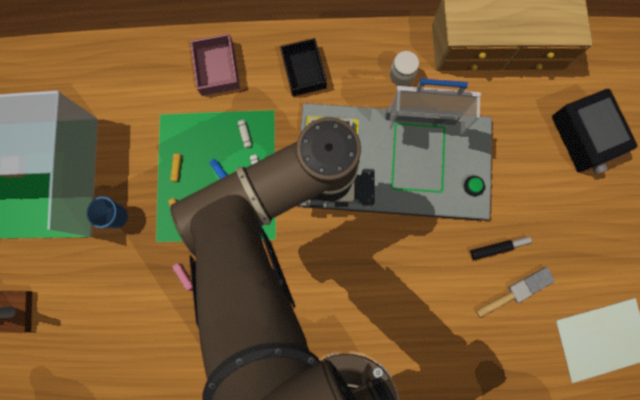

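Request:
send_rows([
  {"dx": 0,"dy": 0,"dz": 0,"ax": 0,"ay": 0,"az": 0,"fingers": 0.6},
  {"dx": 0,"dy": 0,"dz": 0,"ax": 0,"ay": 0,"az": 0,"fingers": 0.6},
  {"dx": 0,"dy": 0,"dz": 0,"ax": 0,"ay": 0,"az": 0,"fingers": 0.6},
  {"dx": -20,"dy": 0,"dz": 0,"ax": 0,"ay": 0,"az": 0,"fingers": 0.6},
  {"dx": -40,"dy": 0,"dz": 0,"ax": 0,"ay": 0,"az": 0,"fingers": 0.6},
  {"dx": -50,"dy": 0,"dz": 0,"ax": 0,"ay": 0,"az": 0,"fingers": 0.6},
  {"dx": -30,"dy": 0,"dz": 0,"ax": 0,"ay": 0,"az": 0,"fingers": 0.6},
])

```text
clock: 6.6
tool_pos: [0.4847, 0.0248, 0.203]
orientation: [-69.7, 89.8, 17.8]
force: [0.4, 0.4, -1.3]
opening: 0.0528
```

```bash
python3 -c "
from h import *
plan(449.5,306.5,150,69)
s=snap('top'); print(blobs(s,(50,100,40),(80,255,255),.03,10,8000,(360,100,500,220)))
s=snap('scene','s3'); cv2.imwrite('pics/s3c.png',cv2.resize(s['image'][180:290,220:360],None,fx=5,fy=5,interpolation=cv2.INTER_CUBIC))
print(blobs(s,(50,100,40),(80,255,255),.03,10,8000,(180,100,300,220)))
print(blobs(s,(17,120,120),(30,255,255),.014,60,600,(340,250,480,400)))
"
```

```text
t 6.6 cur [484.7  24.8 203. ] jawyaw 87.5 j [  26.    5.  -27.    0.  -58. -119.] F [ 0.4  0.4 -1.3] open 0.0528
 world d [-35.2 281.7 -53. ]  tool d (before turn) [ 53.1  47.5 279.9]  (after turn) [ 53.  133.8 250.4]  turn units [3.7  0.01 0.03]
[([475.0, 185.0], 188, [499.1, -318.5], [38.5, 35.9], np.float32(88.4)), ([418.0, 157.0], 3353, [568.9, -187.7], [123.3, 164.8], np.float32(174.2))]
[([263.0, 181.0], 71, [565.0, -189.5], [123.8, 160.2], np.float32(174.1)), ([250.0, 138.0], 80, [486.2, -331.0], [38.6, 32.1], np.float32(58.9))]
[([393.0, 353.0], 233, [565.4, 398.9], [18.5, 69.5], np.float32(174.1)), ([429.0, 323.0], 194, [457.0, 393.6], [71.9, 17.0], np.float32(25.2)), ([405.0, 293.0], 194, [449.7, 307.0], [22.2, 69.6], np.float32(161.2)), ([350.0, 255.0], 183, [487.3, 158.5], [40.1, 62.2], np.float32(143.8))]
```

View pics/s3c.png

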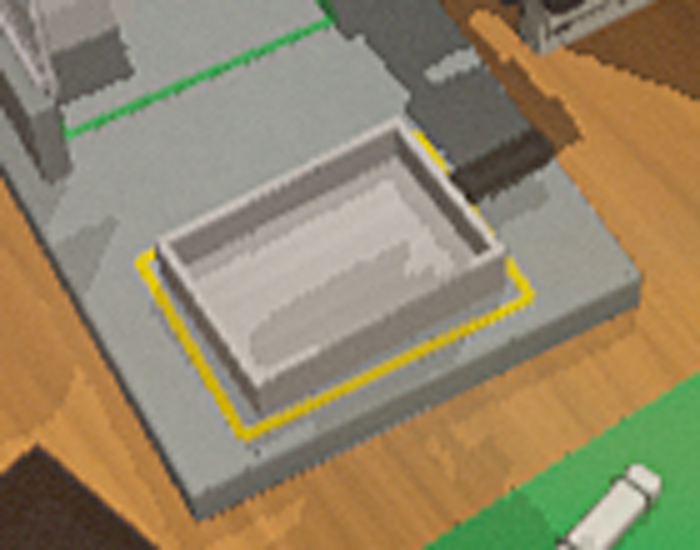

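Request:
send_rows([
  {"dx": 0,"dy": 12,"dz": 70,"ax": 1.2,"ay": 0,"az": 0,"fingers": 0.6},
  {"dx": 0,"dy": 12,"dz": 50,"ax": 1.2,"ay": 0,"az": 0,"fingers": 0.6},
  {"dx": 0,"dy": 20,"dz": 50,"ax": 1.3,"ay": 0,"az": 0,"fingers": 0.6},
  {"dx": 10,"dy": 35,"dz": 50,"ax": 0,"ay": 0,"az": 0,"fingers": 0.6},
  {"dx": 10,"dy": 35,"dz": 40,"ax": 0,"ay": 0,"az": 0,"fingers": 0.6},
  {"dx": 0,"dy": 0,"dz": 0,"ax": 0,"ay": 0,"az": 0,"fingers": 0.6},
])

```text
clock: 7.45
tool_pos: [0.4303, 0.3028, 0.1788]
orientation: [159.7, 89.9, -131.1]
force: [0.5, -1.5, -0.1]
opening: 0.0524
```

```bash
python3 -c "
from h import *
plan(449.6,306.7,30,69)
s=snap('wrist','w4'); print(proj(s,[.4496,.3067,.014]))
print(*blobs(s,(17,120,120),(30,255,255),.014,60,9000),sep='\n')
s=snap('scene'); print((onz(s,286.4,230,.06)*1000).round(1))
"
```

```text
t 7.45 cur [430.3 302.8 178.8] jawyaw 69.2 j [  56.   10.  -24.   -0.  -56. -167.] F [ 0.5 -1.5 -0.1] open 0.0524
 world d [  19.3    3.9 -148.8]  tool d (before turn) [148.8 -16.8  10.8]  (after turn) [148.8  16.6 -10.5]  turn units [-3.596e+01  1.000e-02 -4.000e-02]
(np.float64(328.48428609304284), np.float64(206.88443561077827))
([420.0, 288.0], 166, [579.8, 370.2], [15.3, 48.2], np.float32(165.0))
([95.0, 257.0], 76, [410.3, 38.7], [9.9, 25.0], np.float32(105.2))
([510.0, 230.0], 1241, [555.9, 474.8], [66.7, 69.8], np.float32(91.0))
([20.0, 225.0], 1680, [348.9, -18.4], [42.7, 78.9], np.float32(92.1))
([491.0, 201.0], 806, [506.6, 474.4], [25.5, 70.3], np.float32(92.8))
([323.0, 200.0], 124, [445.9, 304.6], [17.4, 68.8], np.float32(158.1))
([486.0, 177.0], 954, [475.6, 473.6], [24.2, 70.5], np.float32(96.9))
([397.0, 182.0], 261, [453.7, 390.0], [68.8, 17.2], np.float32(24.8))
([460.0, 162.0], 212, [454.8, 453.1], [19.9, 26.9], np.float32(91.1))
([453.0, 144.0], 74, [431.0, 450.9], [21.9, 23.4], np.float32(179.9))
([27.0, 133.0], 5780, [279.6, 49.2], [56.3, 147.6], np.float32(142.1))
([581.0, 26.0], 5052, [370.5, 581.2], [96.8, 47.8], np.float32(73.3))
[589.   24.8  60. ]
```

View pics/w4.png

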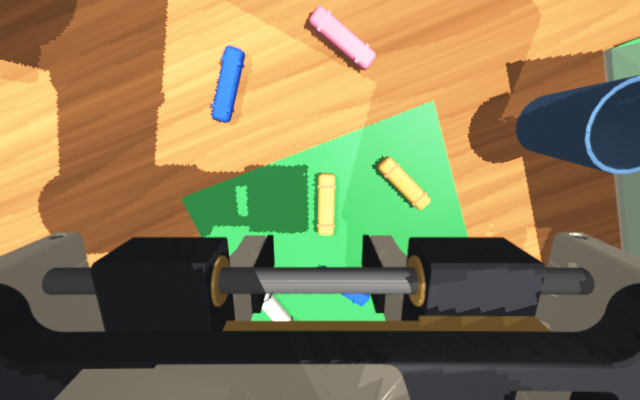

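```bash
sed -i 's/abs(j6+(-d))/abs(j6+d)/' h.py; python3 -c "
from h import *
plan(448.3,305.6,27,69)"
```

```text
t 7.55 cur [431.2 300.5 179.6] jawyaw 69.1 j [  56.   10.  -24.   -0.  -56. -167.] F [-0.  -0.5 -0.7] open 0.0532
 world d [  17.1    5.1 -152.6]  tool d (before turn) [152.6 -14.2  11.1]  (after turn) [152.6  14.1 -10.9]  turn units [-3.598e+01  1.000e-02 -3.000e-02]
```

Request:
send_rows([
  {"dx": 20,"dy": -7,"dz": 5,"ax": 0,"ay": 0,"az": 0,"fingers": 0.6},
  {"dx": 35,"dy": -7,"dz": 6,"ax": 0,"ay": 0,"az": 0,"fingers": 0.6},
  {"dx": 35,"dy": 0,"dz": 0,"ax": 0,"ay": 0,"az": 0,"fingers": 0.6},
  {"dx": 25,"dy": 0,"dz": 0,"ax": 0,"ay": 0,"az": 0,"fingers": 0.6},
  {"dx": 15,"dy": 0,"dz": 0,"ax": 0,"ay": 0,"az": 0,"fingers": 0.6},
  {"dx": 0,"dy": 0,"dz": 0,"ax": 0,"ay": 0,"az": 0,"fingers": 0.6},
])

```text
clock: 8.3
tool_pos: [0.4488, 0.3046, 0.0499]
orientation: [166.0, 89.9, -125.0]
force: [0.3, 0.0, 0.2]
opening: 0.0528
```

```bash
sed -i 's/>165/>171/' h.py; python3 -c "
from h import *
plan(448.3,305.6,27,69)"
```

```text
t 8.3 cur [448.8 304.6  49.9] jawyaw 68.9 j [  55.   21.  -30.    0.  -40. -166.] F [0.3 0.  0.2] open 0.0528
 world d [ -0.5   1.  -22.9]  tool d (before turn) [22.9  0.8  0.7]  (after turn) [22.9  0.8  0.7]  turn units [-0.01 -0.02 -0.01]
```

Request:
send_rows([
  {"dx": 12,"dy": 0.8,"dz": 0.7,"ax": 0,"ay": 0,"az": 0,"fingers": 0.6},
  {"dx": 11,"dy": 0,"dz": 0,"ax": 0,"ay": 0,"az": 0,"fingers": 0.6},
  {"dx": 0,"dy": 0,"dz": 0,"ax": 0,"ay": 0,"az": 0,"fingers": 0.3},
  {"dx": 0,"dy": 0,"dz": 0,"ax": 0,"ay": 0,"az": 0,"fingers": 0.1},
  {"dx": 0,"dy": 0,"dz": 0,"ax": 0,"ay": 0,"az": 0,"fingers": 0},
  {"dx": 0,"dy": 0,"dz": 0,"ax": 0,"ay": 0,"az": 0,"fingers": 0},
  {"dx": 0,"dy": 0,"dz": 0,"ax": 0,"ay": 0,"az": 0,"fingers": 0},
])

```text
clock: 9.18
tool_pos: [0.4484, 0.3067, 0.0278]
orientation: [-20.5, 90.0, 48.5]
force: [-1.1, 0.1, 2.4]
opening: 0.0176
```

```bash
python3 -c "
from h import *
plan(448.3,305.6,27,69)"
```

```text
t 9.18 cur [448.4 306.7  27.8] jawyaw 69.0 j [  55.   23.  -31.    0.  -36. -166.] F [-1.1  0.1  2.4] open 0.0176
 world d [-0.1 -1.1 -0.8]  tool d (before turn) [ 0.8 -0.3 -1.1]  (after turn) [ 0.8 -0.3 -1.1]  turn units [0. 0. 0.]
```

Request:
send_rows([
  {"dx": -15,"dy": 0,"dz": 0,"ax": 0,"ay": 0,"az": 0,"fingers": 0},
  {"dx": -35,"dy": 0,"dz": 0,"ax": 0,"ay": 0,"az": 0,"fingers": 0},
  {"dx": -40,"dy": 0,"dz": 0,"ax": -1.2,"ay": 0,"az": 0,"fingers": 0},
  {"dx": -20,"dy": 0,"dz": 0,"ax": -1.2,"ay": 0,"az": 0,"fingers": 0},
  {"dx": 0,"dy": 0,"dz": 0,"ax": -1.3,"ay": 0,"az": 0,"fingers": 0},
  {"dx": 0,"dy": 0,"dz": 0,"ax": 0,"ay": 0,"az": 0,"fingers": 0},
])

```text
clock: 9.93
tool_pos: [0.4484, 0.3067, 0.1387]
orientation: [-29.5, 89.9, 57.9]
force: [1.4, 0.4, -0.6]
opening: 0.0177
```

```bash
python3 -c "
from h import *
plan(590,48.5,92,87.5)"
```

```text
t 9.93 cur [448.4 306.7 138.7] jawyaw 87.5 j [  55.   14.  -25.   -0.  -51. -148.] F [ 1.4  0.4 -0.6] open 0.0177
 world d [ 141.6 -258.2  -46.7]  tool d (before turn) [  46.5 -152.9 -251.8]  (after turn) [  46.7 -152.8 -251.8]  turn units [-0.01  0.01  0.01]
```

Request:
send_rows([
  {"dx": 0,"dy": -15,"dz": -25,"ax": 0,"ay": 0,"az": 0,"fingers": 0},
  {"dx": 0,"dy": -25,"dz": -42,"ax": 0,"ay": 0,"az": 0,"fingers": 0},
  {"dx": 0,"dy": -25,"dz": -42,"ax": 0,"ay": 0,"az": 0,"fingers": 0},
  {"dx": 0,"dy": -25,"dz": -42,"ax": 0,"ay": 0,"az": 0,"fingers": 0},
  {"dx": 0,"dy": -25,"dz": -42,"ax": 0,"ay": 0,"az": 0,"fingers": 0},
  {"dx": 0,"dy": -23,"dz": -35,"ax": 0,"ay": 0,"az": 0,"fingers": 0},
  {"dx": 0,"dy": -15,"dz": -24,"ax": 0,"ay": 0,"az": 0,"fingers": 0},
  {"dx": 0,"dy": 0,"dz": 0,"ax": 0,"ay": 0,"az": 0,"fingers": 0},
])

```text
clock: 10.92
tool_pos: [0.5905, 0.0464, 0.1372]
orientation: [122.5, 89.9, -150.3]
force: [0.2, -0.0, -0.4]
opening: 0.0174
```

```bash
python3 -c "
from h import *
plan(590,48.5,91,87.5)
s=snap('scene','s5'); cv2.imwrite('pics/s5c.png',cv2.resize(s['image'][180:330,220:420],None,fx=3.5,fy=3.5,interpolation=cv2.INTER_CUBIC))
"
```

```text
t 10.93 cur [590.5  46.4 137.2] jawyaw 87.2 j [  23.   18.  -19.    0.  -53. -116.] F [ 0.2 -0.  -0.4] open 0.0174
 world d [ -0.5   2.1 -46.2]  tool d (before turn) [46.2  0.6  2.1]  (after turn) [46.2  0.6  2. ]  turn units [-0.06 -0.01 -0.01]
```

View pics/s5c.png

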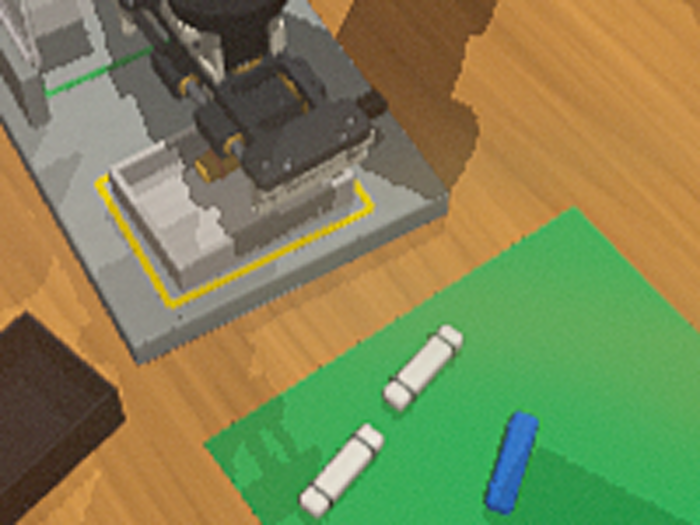

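Request:
send_rows([
  {"dx": 20,"dy": 0,"dz": 2,"ax": 0,"ay": 0,"az": 0,"fingers": 0},
  {"dx": 18,"dy": 0,"dz": 0,"ax": 0,"ay": 0,"az": 0,"fingers": 0},
  {"dx": 8,"dy": 0,"dz": 0,"ax": 0,"ay": 0,"az": 0,"fingers": 0},
  {"dx": 0,"dy": 0,"dz": 0,"ax": 0,"ay": 0,"az": 0,"fingers": 0},
  {"dx": 0,"dy": 0,"dz": 0,"ax": 0,"ay": 0,"az": 0,"fingers": 0.5},
  {"dx": 0,"dy": 0,"dz": 0,"ax": 0,"ay": 0,"az": 0,"fingers": 0.5},
  {"dx": 0,"dy": 0,"dz": 0,"ax": 0,"ay": 0,"az": 0,"fingers": 0.5},
  {"dx": -30,"dy": 0,"dz": 0,"ax": 0,"ay": 0,"az": 0,"fingers": 0.5},
  {"dx": -50,"dy": 0,"dz": 0,"ax": 0,"ay": 0,"az": 0,"fingers": 0.6},
  {"dx": -20,"dy": 0,"dz": 0,"ax": 0,"ay": 0,"az": 0,"fingers": 0.6},
])

```text
clock: 12.22
tool_pos: [0.5915, 0.0505, 0.195]
orientation: [-72.7, 89.7, 14.8]
force: [0.4, -0.0, -0.5]
opening: 0.0523
```

```bash
python3 -c "
from h import *
s=snap('scene','s6'); cv2.imwrite('pics/s6c.png',cv2.resize(s['image'][180:330,220:420],None,fx=3.5,fy=3.5,interpolation=cv2.INTER_CUBIC))
print(*blobs(s,(17,120,120),(30,255,255),.014,60,600,(360,270,480,400)),sep='\n')
plan(564.5,397.5,150,84)
"
```

```text
([393.0, 353.0], 239, [565.3, 397.8], [21.5, 69.6], np.float32(175.3))
([429.0, 323.0], 193, [457.0, 393.6], [71.9, 17.3], np.float32(26.0))
t 12.28 cur [592.2  50.6 196.8] jawyaw 87.5 j [  24.   15.  -15.    0.  -60. -116.] F [1.7 0.6 2.5] open 0.0525
 world d [-27.7 346.9 -46.8]  tool d (before turn) [ 47.2  42.9 345.3]  (after turn) [ 46.8  63.8 342.1]  turn units [0.71 0.02 0.07]
```

View pics/s6c.png

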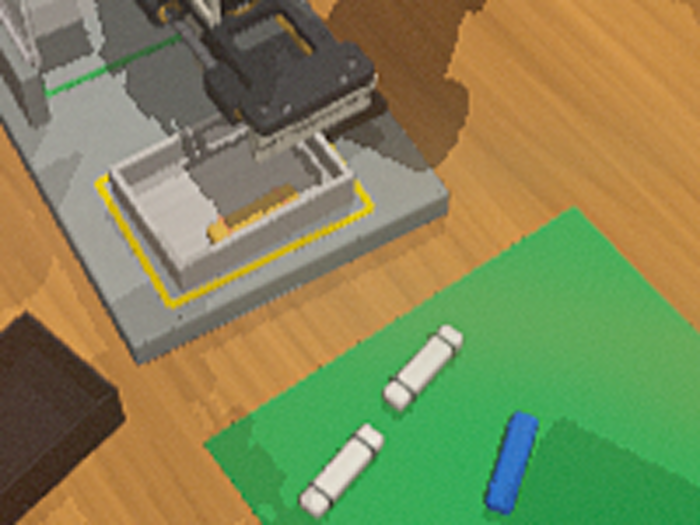

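Request:
send_rows([
  {"dx": 0,"dy": 0,"dz": 30,"ax": 0.7,"ay": 0,"az": 0,"fingers": 0.6},
  {"dx": 0,"dy": 10,"dz": 50,"ax": 0,"ay": 0,"az": 0,"fingers": 0.6},
  {"dx": 0,"dy": 10,"dz": 50,"ax": 0,"ay": 0,"az": 0,"fingers": 0.6},
  {"dx": 0,"dy": 10,"dz": 50,"ax": 0,"ay": 0,"az": 0,"fingers": 0.6},
  {"dx": 0,"dy": 10,"dz": 50,"ax": 0,"ay": 0,"az": 0,"fingers": 0.6},
  {"dx": 10,"dy": 10,"dz": 50,"ax": 0,"ay": 0,"az": 0,"fingers": 0.6},
  {"dx": 20,"dy": 10,"dz": 50,"ax": 0,"ay": 0,"az": 0,"fingers": 0.6},
  {"dx": 20,"dy": 0,"dz": 12,"ax": 0,"ay": 0,"az": 0,"fingers": 0.6},
  {"dx": 0,"dy": 0,"dz": 0,"ax": 0,"ay": 0,"az": 0,"fingers": 0.6},
])

```text
clock: 13.4
tool_pos: [0.5635, 0.3963, 0.1391]
orientation: [142.2, 89.8, -133.8]
force: [0.5, -0.5, 0.6]
opening: 0.0526
```

```bash
python3 -c "
from h import *
plan(564,397,27,84)
s=snap('wrist','w7')
print(*blobs(s,(17,120,120),(30,255,255),.014,60,2000,(200,100,500,300)),sep='\n')
"
```

```text
t 13.4 cur [563.5 396.3 139.1] jawyaw 84.0 j [  51.   27.   -5.   -0.  -58. -147.] F [ 0.5 -0.5  0.6] open 0.0526
 world d [   0.5    0.7 -112.1]  tool d (before turn) [112.1  -0.7   1.2]  (after turn) [112.1  -0.4   0.8]  turn units [ 0.01 -0.04 -0.03]
([420.0, 283.0], 194, [655.4, 487.8], [14.6, 42.3], np.float32(174.8))
([214.0, 280.0], 100, [633.5, 281.9], [5.1, 44.1], np.float32(165.5))
([319.0, 201.0], 1136, [561.7, 396.2], [17.2, 67.8], np.float32(174.6))
```

View pics/w7.png

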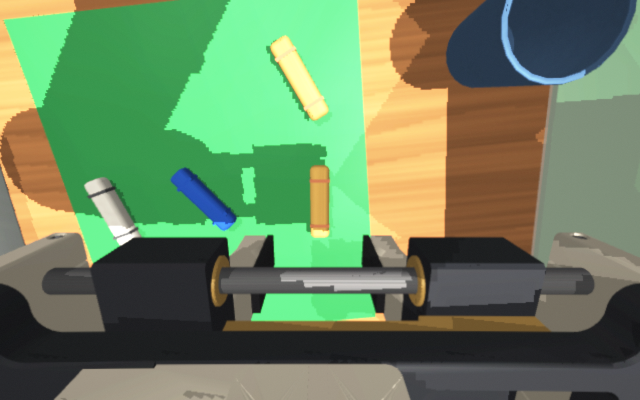

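Request:
send_rows([
  {"dx": 30,"dy": 0,"dz": 0.5,"ax": 0,"ay": 0,"az": 0,"fingers": 0.6},
  {"dx": 35,"dy": 0,"dz": 0,"ax": 0,"ay": 0,"az": 0,"fingers": 0.6},
  {"dx": 25,"dy": 0,"dz": 0,"ax": 0,"ay": 0,"az": 0,"fingers": 0.6},
  {"dx": 14,"dy": 0,"dz": 0,"ax": 0,"ay": 0,"az": 0,"fingers": 0.6},
  {"dx": 7,"dy": 0,"dz": 0,"ax": 0,"ay": 0,"az": 0,"fingers": 0.6},
  {"dx": 0,"dy": 0,"dz": 0,"ax": 0,"ay": 0,"az": 0,"fingers": 0.3},
  {"dx": 0,"dy": 0,"dz": 0,"ax": 0,"ay": 0,"az": 0,"fingers": 0.1},
  {"dx": 0,"dy": 0,"dz": 0,"ax": 0,"ay": 0,"az": 0,"fingers": 0},
  {"dx": 0,"dy": 0,"dz": 0,"ax": 0,"ay": 0,"az": 0,"fingers": 0},
  {"dx": 0,"dy": 0,"dz": 0,"ax": 0,"ay": 0,"az": 0,"fingers": 0},
])

```text
clock: 14.7
tool_pos: [0.5647, 0.3975, 0.031]
orientation: [-44.6, 90.0, 39.4]
force: [-0.0, -0.2, 2.5]
opening: 0.0176
```

Request:
send_rows([
  {"dx": -15,"dy": 0,"dz": 0,"ax": 0,"ay": 0,"az": 0,"fingers": 0},
  {"dx": -35,"dy": 0,"dz": 0,"ax": 0,"ay": 0,"az": 0,"fingers": 0},
  {"dx": -40,"dy": 0,"dz": 0,"ax": -0.7,"ay": 0,"az": 0,"fingers": 0},
  {"dx": -20,"dy": 0,"dz": 0,"ax": 0,"ay": 0,"az": 0,"fingers": 0},
  {"dx": 0,"dy": 0,"dz": 0,"ax": 0,"ay": 0,"az": 0,"fingers": 0},
])

```text
clock: 15.32
tool_pos: [0.5654, 0.3981, 0.1436]
orientation: [-40.3, 89.7, 47.2]
force: [0.3, -0.1, -1.5]
opening: 0.0174
```

```bash
python3 -c "
from h import *
plan(588,-3,92,87.5)"
```

```text
t 15.32 cur [565.4 398.1 143.6] jawyaw 87.5 j [  51.   26.   -5.    0.  -58. -144.] F [ 0.3 -0.1 -1.5] open 0.0174
 world d [  22.6 -401.1  -51.6]  tool d (before turn) [  50.3  -39.9 -399.9]  (after turn) [  51.6  -40.1 -399.7]  turn units [0.   0.04 0.03]
```

Request:
send_rows([
  {"dx": 0,"dy": -4,"dz": -25,"ax": 0,"ay": 0,"az": 0,"fingers": 0},
  {"dx": 0,"dy": -4,"dz": -50,"ax": 0,"ay": 0,"az": 0,"fingers": 0},
  {"dx": 0,"dy": -4,"dz": -50,"ax": 0,"ay": 0,"az": 0,"fingers": 0},
  {"dx": 0,"dy": -4,"dz": -50,"ax": 0,"ay": 0,"az": 0,"fingers": 0},
  {"dx": 0,"dy": -4,"dz": -50,"ax": 0,"ay": 0,"az": 0,"fingers": 0},
  {"dx": 0,"dy": -4,"dz": -50,"ax": 0,"ay": 0,"az": 0,"fingers": 0},
  {"dx": 0,"dy": -4,"dz": -50,"ax": 0,"ay": 0,"az": 0,"fingers": 0},
  {"dx": 0,"dy": -4,"dz": -40,"ax": 0,"ay": 0,"az": 0,"fingers": 0},
  {"dx": 0,"dy": 0,"dz": -28,"ax": 0,"ay": 0,"az": 0,"fingers": 0},
  {"dx": 0,"dy": 0,"dz": 0,"ax": 0,"ay": 0,"az": 0,"fingers": 0},
])

```text
clock: 16.58
tool_pos: [0.578, 0.0005, 0.1395]
orientation: [107.7, 89.9, -165.0]
force: [0.6, 0.5, -1.5]
opening: 0.0174
```

```bash
python3 -c "
from h import *
plan(582,3,92,87.5)
s=snap('scene','s8'); cv2.imwrite('pics/s8c.png',cv2.resize(s['image'][180:330,220:420],None,fx=3.5,fy=3.5,interpolation=cv2.INTER_CUBIC))
"
```

```text
t 16.57 cur [5.780e+02 5.000e-01 1.395e+02] jawyaw 87.3 j [  19.   17.  -20.   -0.  -53. -112.] F [ 0.6  0.5 -1.5] open 0.0174
 world d [  4.    2.5 -47.5]  tool d (before turn) [47.5 -4.   2.7]  (after turn) [47.5 -3.9  2.7]  turn units [-0.04 -0.01 -0.03]
```

View pics/s8c.png

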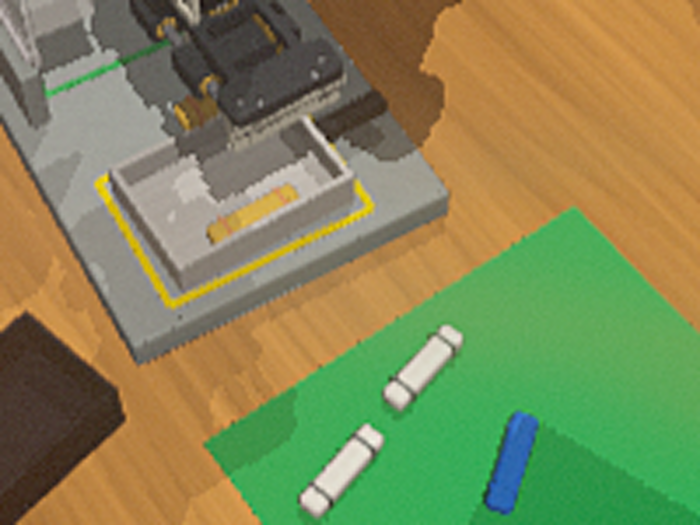

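Request:
send_rows([
  {"dx": 20,"dy": -4,"dz": 2.5,"ax": 0,"ay": 0,"az": 0,"fingers": 0},
  {"dx": 18,"dy": 0,"dz": 0,"ax": 0,"ay": 0,"az": 0,"fingers": 0},
  {"dx": 9,"dy": 0,"dz": 0,"ax": 0,"ay": 0,"az": 0,"fingers": 0},
  {"dx": 0,"dy": 0,"dz": 0,"ax": 0,"ay": 0,"az": 0,"fingers": 0},
  {"dx": 0,"dy": 0,"dz": 0,"ax": 0,"ay": 0,"az": 0,"fingers": 0.5},
  {"dx": 0,"dy": 0,"dz": 0,"ax": 0,"ay": 0,"az": 0,"fingers": 0.5},
  {"dx": 0,"dy": 0,"dz": 0,"ax": 0,"ay": 0,"az": 0,"fingers": 0.5},
  {"dx": -30,"dy": 0,"dz": 0,"ax": 0,"ay": 0,"az": 0,"fingers": 0.5},
  {"dx": -50,"dy": 0,"dz": 0,"ax": 0,"ay": 0,"az": 0,"fingers": 0.6},
  {"dx": -20,"dy": 0,"dz": 0,"ax": 0,"ay": 0,"az": 0,"fingers": 0.6},
])

```text
clock: 17.88
tool_pos: [0.5848, 0.0057, 0.197]
orientation: [-76.3, 89.7, 11.2]
force: [-0.2, -0.5, -0.2]
opening: 0.0518
```

```bash
python3 -c "
from h import *
s=snap('scene','s9'); cv2.imwrite('pics/s9c.png',cv2.resize(s['image'][180:330,220:420],None,fx=3.5,fy=3.5,interpolation=cv2.INTER_CUBIC))
print(*blobs(s,(17,120,120),(30,255,255),.014,60,600,(360,270,480,400)),sep='\n')
plan(456,392.5,150,115.5)
"
```

```text
([429.0, 323.0], 200, [457.2, 393.1], [71.8, 18.9], np.float32(23.5))
t 17.93 cur [585.5   5.8 198.8] jawyaw 87.5 j [  20.   14.  -16.    0.  -60. -112.] F [1.3 0.5 2.3] open 0.0522
 world d [-129.5  386.7  -48.8]  tool d (before turn) [ 48.4 146.3 380.7]  (after turn) [ 48.8 -49.6 404.8]  turn units [-5.59 -0.    0.08]
```

View pics/s9c.png

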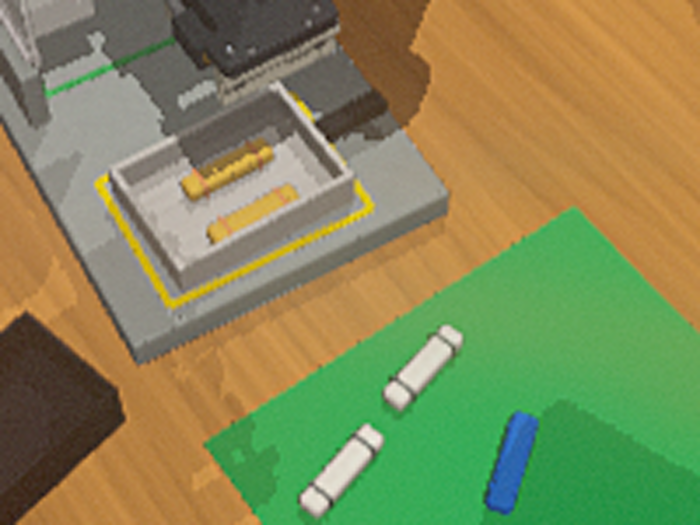

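```bash
python3 -c "
from h import *
s=snap('scene')
for p in [(228,168),(255,213),(112,165),(278,85),(355,178),(180,285)]: print((onz(s,220+p[0]/3.5,180+p[1]/3.5,.049 if p[0] in(228,255) else .06)*1000).round(1))"
```

```text
[584.5  11.   49. ]
[590.3  53.9  49. ]
[652.2 -32.1  60. ]
[518.6 -22.2  60. ]
[521.8  77.2  60. ]
[666.1  78.8  60. ]
```

Request:
send_rows([
  {"dx": 0,"dy": 10,"dz": 30,"ax": 0,"ay": 0,"az": 0,"fingers": 0.6},
  {"dx": 0,"dy": 21,"dz": 50,"ax": 0,"ay": 0,"az": 0,"fingers": 0.6},
  {"dx": 0,"dy": 21,"dz": 50,"ax": 0,"ay": 0,"az": 0,"fingers": 0.6},
  {"dx": 0,"dy": 21,"dz": 50,"ax": 0,"ay": 0,"az": 0,"fingers": 0.6},
  {"dx": 0,"dy": 21,"dz": 50,"ax": 0,"ay": 0,"az": 0,"fingers": 0.6},
  {"dx": 0,"dy": 21,"dz": 50,"ax": 0,"ay": 0,"az": 0,"fingers": 0.6},
  {"dx": 0,"dy": 20,"dz": 50,"ax": 0,"ay": 0,"az": 0,"fingers": 0.6},
  {"dx": 20,"dy": 11,"dz": 50,"ax": 0,"ay": 0,"az": 0,"fingers": 0.6},
])

```text
clock: 18.98
tool_pos: [0.4536, 0.3938, 0.1744]
orientation: [-32.1, 89.8, 55.4]
force: [1.0, 0.6, 0.2]
opening: 0.0523
```

Request:
send_rows([
  {"dx": 10,"dy": 0,"dz": 0,"ax": -1.4,"ay": 0,"az": 0,"fingers": 0.6},
  {"dx": 10,"dy": 0,"dz": 0,"ax": -1.4,"ay": 0,"az": 0,"fingers": 0.6},
  {"dx": 10,"dy": 0,"dz": 0,"ax": -1.4,"ay": 0,"az": 0,"fingers": 0.6},
  {"dx": 0,"dy": 0,"dz": 0,"ax": -1.4,"ay": 0,"az": 0,"fingers": 0.6},
  {"dx": 0,"dy": 0,"dz": 0,"ax": 0,"ay": 0,"az": 0,"fingers": 0.6},
])

```text
clock: 19.6
tool_pos: [0.454, 0.3912, 0.1427]
orientation: [118.0, 89.9, -126.5]
force: [-0.6, 0.6, -0.0]
opening: 0.0526
```

```bash
python3 -c "
from h import *
plan(455.5,392,28,115.5)
s=snap('wrist','w10')
print(*blobs(s,(17,120,120),(30,255,255),.014,60,2000,(200,100,500,300)),sep='\n')
"
```

```text
t 19.6 cur [454.  391.2 142.7] jawyaw 115.4 j [  59.   19.  -17.   -0.  -54. -124.] F [-0.6  0.6 -0. ] open 0.0526
 world d [   1.5    0.8 -114.7]  tool d (before turn) [ 1.147e+02 -1.900e+00  1.000e-01]  (after turn) [ 1.147e+02 -1.700e+00  1.000e-01]  turn units [-0.01 -0.01 -0.01]
([346.0, 297.0], 182, [534.3, 461.7], [6.0, 50.3], np.float32(115.5))
([422.0, 281.0], 70, [484.5, 523.7], [42.4, 4.1], np.float32(34.0))
([214.0, 281.0], 66, [576.7, 330.3], [42.4, 4.1], np.float32(16.7))
([313.0, 195.0], 359, [453.2, 389.8], [67.9, 17.5], np.float32(24.9))
```

View pics/w10.png

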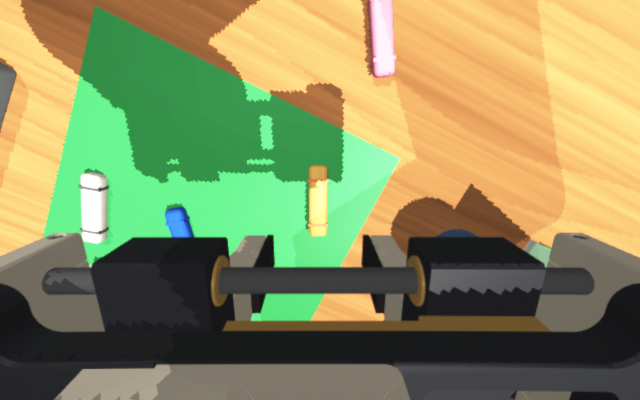

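```bash
python3 -c "
from h import *
a=snap('scene');b=snap('top','t10')
c1,d1=ray(a,490,356);c2,d2=ray(b,103,211)
A=np.column_stack([d1,-d2]);k=np.linalg.lstsq(A,c2-c1,rcond=None)[0];print(c1+k[0]*d1,c2+k[1]*d2)
print(onz(a,508,364,.1),onz(a,472,358,.1), onz(b,120,211,.1),onz(b,88,211,.1))"
```

```text
[0.44941662 0.53533205 0.10386001] [0.44913162 0.53565161 0.10396567]
[0.43150374 0.56607558 0.1       ] [0.47862906 0.51714908 0.1       ] [0.44874992 0.49720443 0.1       ] [0.4504949  0.57338564 0.1       ]
```

Request:
send_rows([
  {"dx": 10,"dy": 12,"dz": -1,"ax": 0,"ay": 0,"az": 0,"fingers": 0.6},
  {"dx": 30,"dy": 0,"dz": 0,"ax": 0,"ay": 0,"az": 0,"fingers": 0.6},
  {"dx": 30,"dy": 0,"dz": 0,"ax": 0,"ay": 0,"az": 0,"fingers": 0.6},
  {"dx": 20,"dy": 0,"dz": 0,"ax": 0,"ay": 0,"az": 0,"fingers": 0.6},
  {"dx": 15,"dy": 0,"dz": 0,"ax": 0,"ay": 0,"az": 0,"fingers": 0.6},
  {"dx": 9,"dy": 0,"dz": 0,"ax": 0,"ay": 0,"az": 0,"fingers": 0.6},
  {"dx": 0,"dy": 0,"dz": 0,"ax": 0,"ay": 0,"az": 0,"fingers": 0.3},
  {"dx": 0,"dy": 0,"dz": 0,"ax": 0,"ay": 0,"az": 0,"fingers": 0.1},
  {"dx": 0,"dy": 0,"dz": 0,"ax": 0,"ay": 0,"az": 0,"fingers": 0},
  {"dx": 0,"dy": 0,"dz": 0,"ax": 0,"ay": 0,"az": 0,"fingers": 0},
  {"dx": 0,"dy": 0,"dz": 0,"ax": 0,"ay": 0,"az": 0,"fingers": 0},
])

```text
clock: 21.12
tool_pos: [0.444, 0.3857, 0.03]
orientation: [-60.8, 90.0, 54.8]
force: [-0.7, -0.1, 2.5]
opening: 0.0175
```

Request:
send_rows([
  {"dx": -15,"dy": 0,"dz": 0,"ax": 0,"ay": 0,"az": 0,"fingers": 0},
  {"dx": -35,"dy": 0,"dz": 0,"ax": 0,"ay": 0,"az": 0,"fingers": 0},
  {"dx": -40,"dy": 0,"dz": 0,"ax": 0,"ay": 0,"az": 0,"fingers": 0},
  {"dx": -20,"dy": 0,"dz": 0,"ax": 1.4,"ay": 0,"az": 0,"fingers": 0},
  {"dx": 0,"dy": 0,"dz": 0,"ax": 1.4,"ay": 0,"az": 0,"fingers": 0},
  {"dx": 0,"dy": 0,"dz": 0,"ax": 1.4,"ay": 0,"az": 0,"fingers": 0},
  {"dx": 0,"dy": 0,"dz": 0,"ax": 1.4,"ay": 0,"az": 0,"fingers": 0},
  {"dx": 0,"dy": 0,"dz": 0,"ax": 0,"ay": 0,"az": 0,"fingers": 0},
])

```text
clock: 22.12
tool_pos: [0.4439, 0.3855, 0.1404]
orientation: [-29.2, 90.0, 58.4]
force: [0.3, 0.6, -0.8]
opening: 0.0172
```

```bash
python3 -c "
from h import *
plan(576,28,92,87.5)
s=snap('scene','s11');"
```

```text
t 22.12 cur [443.9 385.5 140.4] jawyaw 87.5 j [  60.   18.  -19.    0.  -53. -152.] F [ 0.3  0.6 -0.8] open 0.0172
 world d [ 132.1 -357.5  -48.4]  tool d (before turn) [  48.2 -147.3 -351.5]  (after turn) [  48.4 -147.6 -351.4]  turn units [0.01 0.01 0.  ]
```

View pics/s11.png

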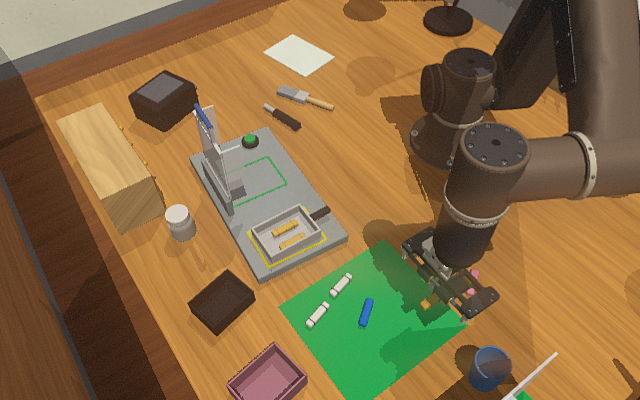

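Request:
send_rows([
  {"dx": 0,"dy": -10,"dz": -25,"ax": 0,"ay": 0,"az": 0,"fingers": 0},
  {"dx": 0,"dy": -21,"dz": -48,"ax": 0,"ay": 0,"az": 0,"fingers": 0},
  {"dx": 0,"dy": -21,"dz": -48,"ax": 0,"ay": 0,"az": 0,"fingers": 0},
  {"dx": 0,"dy": -21,"dz": -48,"ax": 0,"ay": 0,"az": 0,"fingers": 0},
  {"dx": 0,"dy": -21,"dz": -48,"ax": 0,"ay": 0,"az": 0,"fingers": 0},
  {"dx": 0,"dy": -21,"dz": -48,"ax": 0,"ay": 0,"az": 0,"fingers": 0},
  {"dx": 0,"dy": -21,"dz": -48,"ax": 0,"ay": 0,"az": 0,"fingers": 0},
  {"dx": 0,"dy": -10,"dz": -38,"ax": 0,"ay": 0,"az": 0,"fingers": 0},
  {"dx": 0,"dy": 0,"dz": 0,"ax": 0,"ay": 0,"az": 0,"fingers": 0},
  {"dx": 0,"dy": 0,"dz": 0,"ax": 0,"ay": 0,"az": 0,"fingers": 0},
])

```text
clock: 23.42
tool_pos: [0.5743, 0.0284, 0.1397]
orientation: [-32.7, 90.0, 54.8]
force: [0.0, 0.3, -0.7]
opening: 0.018
```

```bash
python3 -c "
from h import *
plan(575,28,91,87.5)
s=snap('scene','s12'); cv2.imwrite('pics/s12c.png',cv2.resize(s['image'][180:330,220:420],None,fx=3.5,fy=3.5,interpolation=cv2.INTER_CUBIC))"
```

```text
t 23.43 cur [574.3  28.4 139.7] jawyaw 87.6 j [  22.   17.  -21.   -0.  -53. -115.] F [ 0.   0.3 -0.7] open 0.018
 world d [  0.7  -0.4 -48.7]  tool d (before turn) [48.7 -0.7 -0.3]  (after turn) [48.7 -0.7 -0.3]  turn units [0.01 0.   0.  ]
```

View pics/s12c.png

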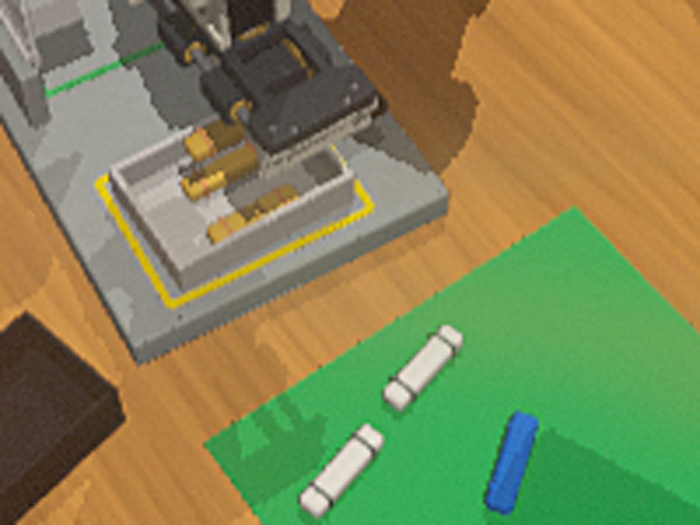

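Held level above the pan; release there.

Request:
send_rows([
  {"dx": 20,"dy": 0,"dz": 0,"ax": 0,"ay": 0,"az": 0,"fingers": 0},
  {"dx": 18,"dy": 0,"dz": 0,"ax": 0,"ay": 0,"az": 0,"fingers": 0},
  {"dx": 10,"dy": 0,"dz": 0,"ax": 0,"ay": 0,"az": 0,"fingers": 0},
  {"dx": 0,"dy": 0,"dz": 0,"ax": 0,"ay": 0,"az": 0,"fingers": 0},
  {"dx": 0,"dy": 0,"dz": 0,"ax": 0,"ay": 0,"az": 0,"fingers": 0.5},
  {"dx": 0,"dy": 0,"dz": 0,"ax": 0,"ay": 0,"az": 0,"fingers": 0.5},
  {"dx": 0,"dy": 0,"dz": 0,"ax": 0,"ay": 0,"az": 0,"fingers": 0.5},
  {"dx": -30,"dy": 0,"dz": 0,"ax": 0,"ay": 0,"az": 0,"fingers": 0.5},
  {"dx": -50,"dy": 0,"dz": 0,"ax": 0,"ay": 0,"az": 0,"fingers": 0.6},
  {"dx": -30,"dy": 50,"dz": 0,"ax": 0,"ay": 0,"az": 0,"fingers": 0.6},
  {"dx": 0,"dy": 42,"dz": 0,"ax": 0,"ay": 0,"az": 0,"fingers": 0.6},
  {"dx": 0,"dy": 0,"dz": 0,"ax": 0,"ay": 0,"az": 0,"fingers": 0.6},
])

```text
clock: 24.98
tool_pos: [0.4802, 0.0323, 0.2027]
orientation: [-44.7, 89.9, 42.8]
force: [0.4, -0.2, -0.2]
opening: 0.0527
```

```bash
python3 -c "
from h import *
plan(484.5,25,61,87.4)
s=snap('scene','s13'); cv2.imwrite('pics/s13c.png',cv2.resize(s['image'][190:290,230:370],None,fx=5.5,fy=5.5,interpolation=cv2.INTER_CUBIC)); s=snap('wrist','w13')"
```

```text
t 24.98 cur [480.2  32.3 202.7] jawyaw 87.5 j [  27.    4.  -27.   -0.  -58. -120.] F [ 0.4 -0.2 -0.2] open 0.0527
 world d [   4.3   -7.3 -141.7]  tool d (before turn) [141.7  -4.4  -7.3]  (after turn) [141.7  -4.6  -7.1]  turn units [0.03 0.02 0.02]
```

View pics/s13c.png

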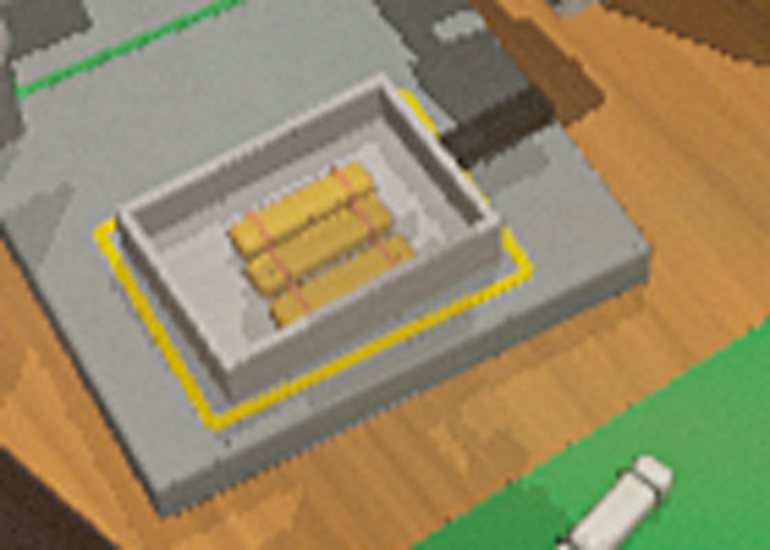

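View pics/w13.png

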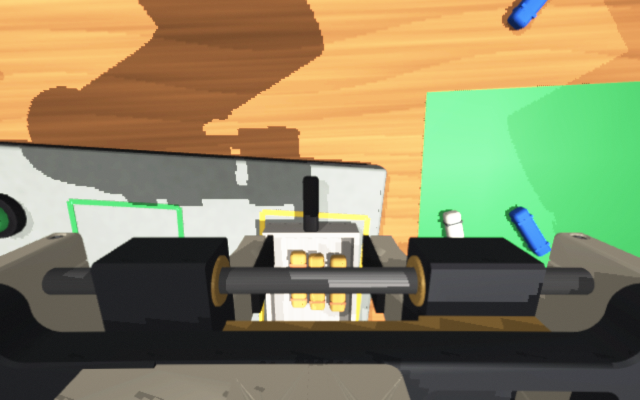

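Request:
send_rows([
  {"dx": 30,"dy": -4,"dz": -6,"ax": 0,"ay": 0,"az": 0,"fingers": 0.6},
  {"dx": 30,"dy": 0,"dz": 0,"ax": 0,"ay": 0,"az": 0,"fingers": 0.6},
  {"dx": 30,"dy": 0,"dz": 0,"ax": 0,"ay": 0,"az": 0,"fingers": 0.6},
  {"dx": 25,"dy": 0,"dz": 0,"ax": 0,"ay": 0,"az": 0,"fingers": 0.6},
  {"dx": 15,"dy": 0,"dz": 0,"ax": 0,"ay": 0,"az": 0,"fingers": 0.6},
  {"dx": 10,"dy": 0,"dz": 0,"ax": 0,"ay": 0,"az": 0,"fingers": 0.6},
  {"dx": 0,"dy": 0,"dz": 0,"ax": 0,"ay": 0,"az": 0,"fingers": 0.6},
  {"dx": 0,"dy": 0,"dz": 0,"ax": 0,"ay": 0,"az": 0,"fingers": 0.3},
  {"dx": 0,"dy": 0,"dz": 0,"ax": 0,"ay": 0,"az": 0,"fingers": 0.1},
  {"dx": 0,"dy": 0,"dz": 0,"ax": 0,"ay": 0,"az": 0,"fingers": 0},
  {"dx": 0,"dy": 0,"dz": 0,"ax": 0,"ay": 0,"az": 0,"fingers": 0},
  {"dx": 0,"dy": 0,"dz": 0,"ax": 0,"ay": 0,"az": 0,"fingers": 0},
])

```text
clock: 26.58
tool_pos: [0.4862, 0.0262, 0.0618]
orientation: [-92.3, 90.0, -4.8]
force: [-0.5, -0.7, 3.4]
opening: 0.0156
```

```bash
python3 -c "
from h import *
plan(463.5,-178.2,61,84.4)"
```

```text
t 26.57 cur [486.2  26.2  61.8] jawyaw 87.5 j [  26.   15.  -36.    0.  -38. -119.] F [-0.5 -0.7  3.4] open 0.0156
 world d [ -22.7 -204.4   -0.8]  tool d (before turn) [   0.8   13.8 -205.2]  (after turn) [   0.8    2.7 -205.7]  turn units [ 0.62 -0.    0.  ]
```

Request:
send_rows([
  {"dx": 0,"dy": 0.5,"dz": -8,"ax": 0,"ay": 0,"az": 0,"fingers": 0},
  {"dx": 0,"dy": 1.2,"dz": -18,"ax": 0,"ay": 0,"az": 0,"fingers": 0},
  {"dx": 0,"dy": 1.2,"dz": -21,"ax": 0,"ay": 0,"az": 0,"fingers": 0},
  {"dx": 0,"dy": 1.2,"dz": -21,"ax": 0,"ay": 0,"az": 0,"fingers": 0},
  {"dx": 0,"dy": 1.2,"dz": -21,"ax": 0,"ay": 0,"az": 0,"fingers": 0},
  {"dx": 0,"dy": 1.2,"dz": -21,"ax": 0,"ay": 0,"az": 0,"fingers": 0},
  {"dx": 0,"dy": 1.2,"dz": -21,"ax": 0,"ay": 0,"az": 0,"fingers": 0},
  {"dx": 0,"dy": 1.2,"dz": -21,"ax": 0,"ay": 0,"az": 0,"fingers": 0},
  {"dx": 0,"dy": 1.2,"dz": -21,"ax": 0,"ay": 0,"az": 0,"fingers": 0},
  {"dx": 0,"dy": 1.2,"dz": -18,"ax": 0,"ay": 0,"az": 0,"fingers": 0},
  {"dx": 0,"dy": 0.4,"dz": -10,"ax": 0,"ay": 0,"az": 0,"fingers": 0},
  {"dx": 0,"dy": 0,"dz": -4,"ax": 0,"ay": 0,"az": 0,"fingers": 0},
])

```text
clock: 28.08
tool_pos: [0.4662, -0.178, 0.0618]
orientation: [-70.2, 89.9, 17.4]
force: [-0.9, 9.0, 5.1]
opening: 0.0155
```

Request:
send_rows([
  {"dx": 0,"dy": 0,"dz": 0,"ax": 0.2,"ay": 0,"az": 0,"fingers": 0},
  {"dx": 0,"dy": 0,"dz": 0,"ax": 0.2,"ay": 0,"az": 0,"fingers": 0},
  {"dx": 0,"dy": 0,"dz": 0,"ax": 0.2,"ay": 0,"az": 0,"fingers": 0},
  {"dx": 0,"dy": 0,"dz": 0,"ax": 0,"ay": 0,"az": 0,"fingers": 0},
])

```text
clock: 28.58
tool_pos: [0.4661, -0.1777, 0.0618]
orientation: [-80.9, 89.9, 3.6]
force: [0.5, 4.4, 4.1]
opening: 0.0157
```

```bash
python3 -c "
from h import *
plan(465.5,-178.2,61,84.4)
s=snap('scene','s14'); cv2.imwrite('pics/s14c.png',cv2.resize(s['image'][90:280,180:360],None,fx=3.5,fy=3.1,interpolation=cv2.INTER_CUBIC))
s=snap('top','t14'); cv2.imwrite('pics/t14c.png',cv2.resize(s['image'][60:240,290:510],None,fx=3.5,fy=3.3,interpolation=cv2.INTER_CUBIC))"
```

```text
t 28.57 cur [ 466.1 -177.7   61.8] jawyaw 84.5 j [  2.  16. -35.  -0. -39. -97.] F [0.5 4.4 4.1] open 0.0157
 world d [-0.6 -0.5 -0.8]  tool d (before turn) [ 0.8  0.6 -0.6]  (after turn) [ 0.8  0.6 -0.6]  turn units [0.02 0.   0.01]
```

View pics/s14c.png

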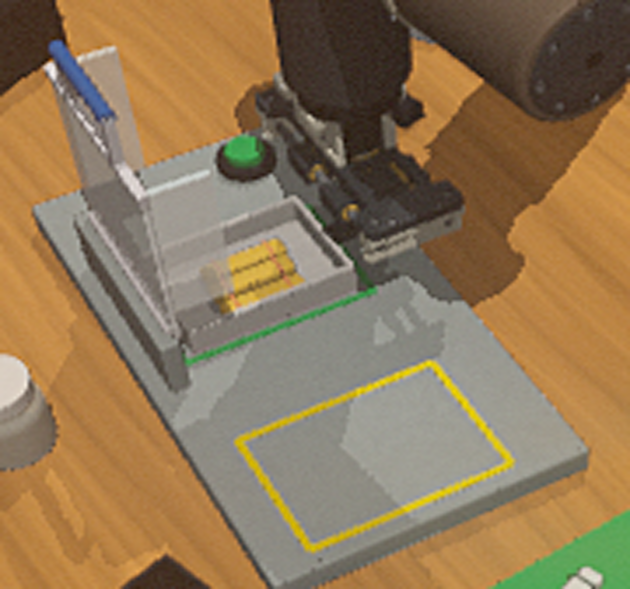

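View pics/t14c.png

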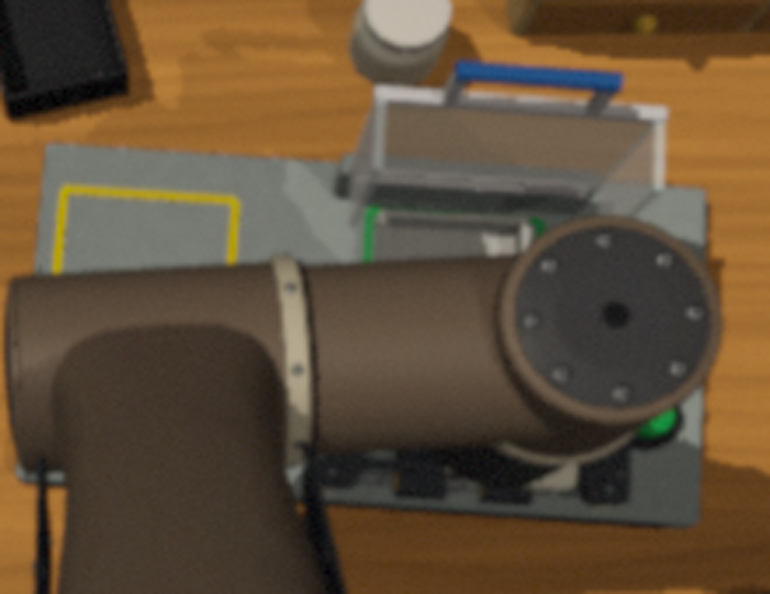

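Request:
send_rows([
  {"dx": 0,"dy": 0,"dz": 0,"ax": 0,"ay": 0,"az": 0,"fingers": 0.5},
  {"dx": 0,"dy": 0,"dz": 0,"ax": 0,"ay": 0,"az": 0,"fingers": 0.5},
  {"dx": 0,"dy": 0,"dz": 0,"ax": 0,"ay": 0,"az": 0,"fingers": 0.5},
  {"dx": -20,"dy": 0,"dz": 0,"ax": 0,"ay": 0,"az": 0,"fingers": 0.5},
  {"dx": -45,"dy": 0,"dz": 0,"ax": 0,"ay": 0,"az": 0,"fingers": 0.5},
  {"dx": -50,"dy": 0,"dz": 0,"ax": 0,"ay": 0,"az": 0,"fingers": 0.5},
  {"dx": -50,"dy": 0,"dz": 0,"ax": 0,"ay": 0,"az": 0,"fingers": 0.5},
  {"dx": -50,"dy": 0,"dz": 0,"ax": 0,"ay": 0,"az": 0,"fingers": 0.5},
  {"dx": 0,"dy": 0,"dz": 0,"ax": 0,"ay": 0,"az": 0,"fingers": 0.5},
])

```text
clock: 29.8
tool_pos: [0.4673, -0.1784, 0.2807]
orientation: [-91.0, 89.6, -6.5]
force: [1.3, -0.4, -0.8]
opening: 0.0436
```

```bash
python3 -c "
from h import *
plan(465.5,-178.2,61,84.4)
s=snap('scene','s15'); cv2.imwrite('pics/s15c.png',cv2.resize(s['image'][90:250,180:340],None,fx=4,fy=3.6,interpolation=cv2.INTER_CUBIC))
s=snap('wrist','w15')"
```

```text
t 29.8 cur [ 467.3 -178.4  280.7] jawyaw 84.5 j [  2.   3. -19.   0. -69. -97.] F [ 1.3 -0.4 -0.8] open 0.0436
 world d [-1.800e+00  2.000e-01 -2.197e+02]  tool d (before turn) [2.197e+02 3.500e+00 1.000e-01]  (after turn) [2.197e+02 1.900e+00 1.000e-01]  turn units [ 0.02 -0.    0.09]
```

View pics/s15c.png

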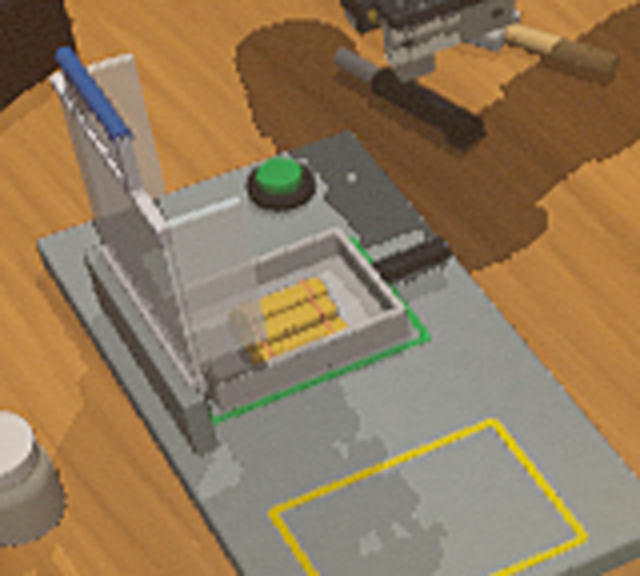

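View pics/w15.png

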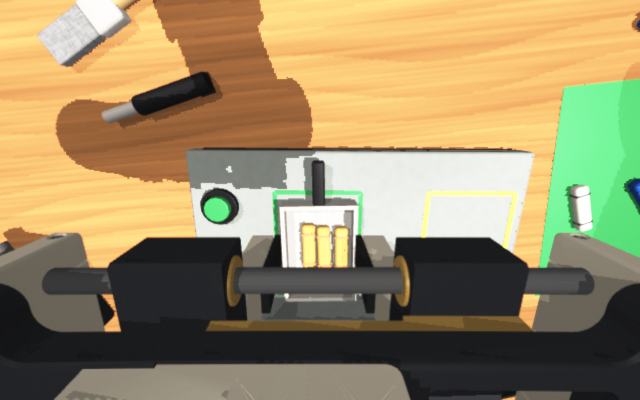

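```bash
python3 -c "
from h import *
s=snap('wrist')
g=lambda u,v,z:(onz(s,u,v,z)*1000).round(1)[:2]
print('green',g(275,193,.03),g(362,192,.03)); print('rim',g(280,207,.06),g(357,206,.06),'back',g(282,299,.06),g(354,298,.06))
print('handle end',g(318,161,.058))
s=snap('scene');g=lambda u,v,z:(onz(s,180+u/4,90+v/3.6,z)*1000).round(1)[:2]
print('sc rim front',g(337,232,.06),g(412,305,.06),'green corner',g(427,340,.03),g(355,238,.03))
print('pan bottom corner', g(410,340,.03))
"
```

```text
green [ 482.1 -238.4] [ 492.1 -120.6]
rim [ 493.5 -229.3] [ 501.6 -131.9] back [ 627.7 -244.4] [ 635.8 -143.9]
handle end [ 440.3 -175.7]
sc rim front [ 498.4 -223.8] [ 497.5 -130.6] green corner [ 495.6 -118.9] [ 478.7 -237.1]
pan bottom corner [ 504.9 -125.7]
```

Run:
```python
from h import *
o=[]
for n,roi in(("scene",(180,90,240,150)),("top",(400,70,490,105))):
    s=snap(n); hsv=cv2.cvtColor(s['image'],cv2.COLOR_BGR2HSV); m=cv2.inRange(hsv,(105,120,50),(125,255,255))
    q=np.zeros_like(m);q[roi[1]:roi[3],roi[0]:roi[2]]=1;m=m*q
    c=max(cv2.findContours(m,0,1)[0],key=cv2.contourArea); r=cv2.minAreaRect(c); b=cv2.boxPoints(r)
    print(n,r); o.append((s,r[0]))
(c1,d1),(c2,d2)=[ray(s,*p) for s,p in o]
k=np.linalg.lstsq(np.column_stack([d1,-d2]),c2-c1,rcond=None)[0]; print((c1+k[0]*d1)*1000,(c2+k[1]*d2)*1000)
plan(646,-196.5,380,174.5)
```

```text
scene ((202.24261474609375, 114.96885681152344), (27.977771759033203, 3.6844820976257324), 58.24052429199219)
top ((443.42803955078125, 82.73689270019531), (45.36996078491211, 4.879273891448975), 5.572198390960693)
[ 649.61146281 -195.44961811  303.25957435] [ 648.67853055 -194.66697909  302.71142081]
t 30.1 cur [ 464.9 -178.   275.2] jawyaw 84.5 j [  2.   3. -19.  -0. -68. -97.] F [ 1.2  0.  -0.1] open 0.0437
 world d [181.1 -18.5 104.8]  tool d (before turn) [-105.3 -181.7   -1.1]  (after turn) [-104.8    1.1 -182. ]  turn units [-18.     0.02  -0.02]
```

Request:
send_rows([
  {"dx": -10,"dy": 0,"dz": 0,"ax": -1.5,"ay": 0,"az": 0,"fingers": 0.5},
  {"dx": -10,"dy": 0,"dz": 0,"ax": -1.5,"ay": 0,"az": 0,"fingers": 0.5},
  {"dx": -10,"dy": 0,"dz": 0,"ax": -1.5,"ay": 0,"az": 0,"fingers": 0.5},
  {"dx": -10,"dy": 0,"dz": 0,"ax": -1.5,"ay": 0,"az": 0,"fingers": 0.5},
  {"dx": -10,"dy": 0,"dz": 0,"ax": -1.5,"ay": 0,"az": 0,"fingers": 0.5},
  {"dx": -10,"dy": 0,"dz": 0,"ax": -1.5,"ay": 0,"az": 0,"fingers": 0.5},
  {"dx": -10,"dy": 0,"dz": 0,"ax": -1.5,"ay": 0,"az": 0,"fingers": 0.5},
  {"dx": -10,"dy": 0,"dz": 0,"ax": -1.5,"ay": 0,"az": 0,"fingers": 0.5},
  {"dx": -10,"dy": 0,"dz": 0,"ax": -1.5,"ay": 0,"az": 0,"fingers": 0.5},
  {"dx": -10,"dy": 0,"dz": 0,"ax": -1.5,"ay": 0,"az": 0,"fingers": 0.5},
  {"dx": -10,"dy": 0,"dz": 0,"ax": -1.5,"ay": 0,"az": 0,"fingers": 0.5},
  {"dx": 0,"dy": 0,"dz": 0,"ax": -1.5,"ay": 0,"az": 0,"fingers": 0.5},
])

```text
clock: 31.6
tool_pos: [0.4658, -0.178, 0.3863]
orientation: [21.9, 90.0, -163.4]
force: [0.8, 0.6, -0.2]
opening: 0.0438
```

```bash
python3 -c "
from h import *
plan(649,-195,385,174.5)"
```

```text
t 31.6 cur [ 465.8 -178.   386.3] jawyaw 174.7 j [  2.   0.  -7.   0. -82.  -7.] F [ 0.8  0.6 -0.2] open 0.0438
 world d [183.2 -17.   -1.3]  tool d (before turn) [ 1.20e+00  1.00e-01 -1.84e+02]  (after turn) [   1.3   -0.7 -184. ]  turn units [ 0.05  0.01 -0.  ]
```

Request:
send_rows([
  {"dx": 0,"dy": 0,"dz": -30,"ax": 0,"ay": 0,"az": 0,"fingers": 0.5},
  {"dx": 0,"dy": 0,"dz": -45,"ax": 0,"ay": 0,"az": 0,"fingers": 0.5},
  {"dx": 0,"dy": 0,"dz": -45,"ax": 0,"ay": 0,"az": 0,"fingers": 0.5},
  {"dx": 0,"dy": 0,"dz": -40,"ax": 0,"ay": 0,"az": 0,"fingers": 0.5},
  {"dx": 0,"dy": 0,"dz": -24,"ax": 0,"ay": 0,"az": 0,"fingers": 0.5},
  {"dx": 0,"dy": 0,"dz": 0,"ax": 0,"ay": 0,"az": 0,"fingers": 0.5},
  {"dx": 0,"dy": 0,"dz": 0,"ax": 0,"ay": 0,"az": 0,"fingers": 0.5},
])

```text
clock: 32.48
tool_pos: [0.6484, -0.1956, 0.3855]
orientation: [3.6, 89.9, 178.1]
force: [-0.7, 0.5, 0.1]
opening: 0.0436
```

```bash
python3 -c "
from h import *
plan(649,-195,304,174.5)
s=snap('wrist','w16');print(proj(s,[.649,-.195,.302]))
s=snap('scene','s16')"
```

```text
t 32.48 cur [ 648.4 -195.6  385.5] jawyaw 174.5 j [ -0.  18.  14.  -0. -86.  -5.] F [-0.7  0.5  0.1] open 0.0436
 world d [  0.6   0.6 -81.5]  tool d (before turn) [81.5 -0.7 -0.7]  (after turn) [81.5 -0.7 -0.5]  turn units [-0.    0.02 -0.  ]
(np.float64(316.20089384124606), np.float64(218.81225376485318))
```

View pics/w16.png

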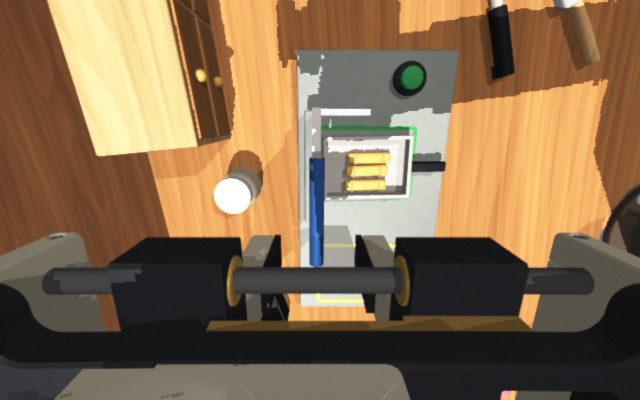

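View pics/s16.png

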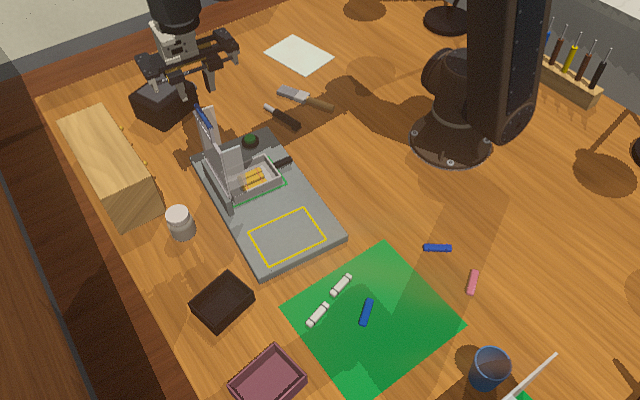

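Request:
send_rows([
  {"dx": 20,"dy": 0,"dz": 0,"ax": 0,"ay": 0,"az": 0,"fingers": 0.5},
  {"dx": 25,"dy": 0,"dz": 0,"ax": 0,"ay": 0,"az": 0,"fingers": 0.5},
  {"dx": 20,"dy": 0,"dz": 0,"ax": 0,"ay": 0,"az": 0,"fingers": 0.5},
  {"dx": 13,"dy": 0,"dz": 0,"ax": 0,"ay": 0,"az": 0,"fingers": 0.5},
  {"dx": 0,"dy": 0,"dz": 0,"ax": 0,"ay": 0,"az": 0,"fingers": 0.5},
  {"dx": 0,"dy": 0,"dz": 0,"ax": 0,"ay": 0,"az": 0,"fingers": 0.4},
  {"dx": 0,"dy": 0,"dz": 0,"ax": 0,"ay": 0,"az": 0,"fingers": 0.3},
  {"dx": 0,"dy": 0,"dz": 0,"ax": 0,"ay": 0,"az": 0,"fingers": 0.2},
  {"dx": 0,"dy": 0,"dz": 0,"ax": 0,"ay": 0,"az": 0,"fingers": 0.1},
  {"dx": 0,"dy": 0,"dz": 0,"ax": 0,"ay": 0,"az": 0,"fingers": 0},
  {"dx": 0,"dy": 0,"dz": 0,"ax": 0,"ay": 0,"az": 0,"fingers": 0},
])

```text
clock: 33.95
tool_pos: [0.6489, -0.1956, 0.3088]
orientation: [173.1, 90.0, -12.4]
force: [0.6, 0.6, 1.4]
opening: 0.0107
```

```bash
python3 -c "
from h import *
plan(649,-195,304,174.5)
s=snap('scene','s17'); cv2.imwrite('pics/s17c.png',cv2.resize(s['image'][40:220,120:320],None,fx=3.3,fy=3.3,interpolation=cv2.INTER_CUBIC))"
```

```text
t 33.95 cur [ 648.9 -195.6  308.8] jawyaw 174.5 j [ -0.  19.   6.   0. -77.  -5.] F [0.6 0.6 1.4] open 0.0107
 world d [ 0.1  0.6 -4.8]  tool d (before turn) [ 4.8 -0.6 -0. ]  (after turn) [ 4.8 -0.6 -0. ]  turn units [ 0.   -0.01 -0.  ]
```

View pics/s17c.png

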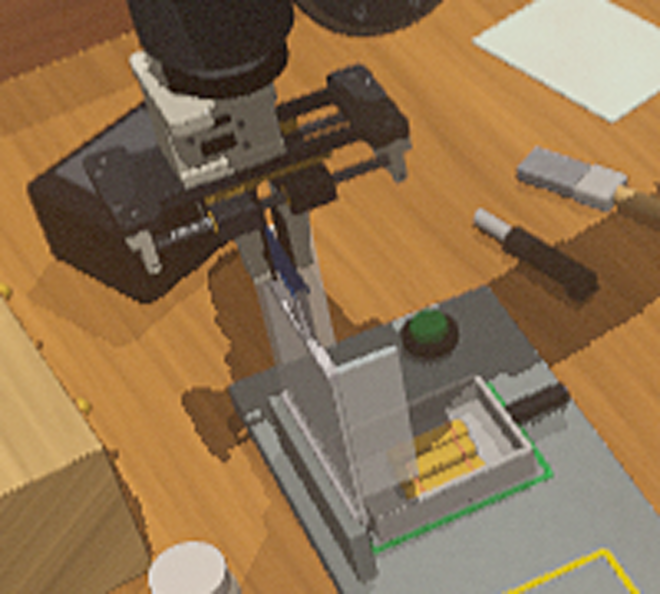

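```bash
python3 -c "
import numpy as np
t=np.r_[1.55,1.53,1.50,1.45,np.arange(1.39,-0.001,-.06)];print(len(t)-1,t[-1])
for i in range(len(t)-1): print(round(t[i+1],2),'dx %.1f dz %.1f'%(205*(np.sin(t[i])-np.sin(t[i+1])),205*(np.cos(t[i+1])-np.cos(t[i]))))"
```

```text
27 0.009999999999998677
1.53 dx 0.1 dz 4.1
1.5 dx 0.3 dz 6.1
1.45 dx 1.0 dz 10.2
1.39 dx 1.8 dz 12.2
1.33 dx 2.6 dz 12.0
1.27 dx 3.3 dz 11.8
1.21 dx 4.0 dz 11.6
1.15 dx 4.7 dz 11.4
1.09 dx 5.4 dz 11.1
1.03 dx 6.0 dz 10.7
0.97 dx 6.6 dz 10.3
0.91 dx 7.3 dz 9.9
0.85 dx 7.8 dz 9.5
0.79 dx 8.4 dz 9.0
0.73 dx 8.9 dz 8.5
0.67 dx 9.4 dz 7.9
0.61 dx 9.9 dz 7.3
0.55 dx 10.3 dz 6.7
0.49 dx 10.7 dz 6.1
0.43 dx 11.0 dz 5.5
0.37 dx 11.3 dz 4.8
0.31 dx 11.6 dz 4.1
0.25 dx 11.8 dz 3.4
0.19 dx 12.0 dz 2.7
0.13 dx 12.1 dz 2.0
0.07 dx 12.2 dz 1.2
0.01 dx 12.3 dz 0.5
```

Request:
send_rows([
  {"dx": 0.1,"dy": 0,"dz": 4,"ax": 0,"ay": 0,"az": 0,"fingers": 0},
  {"dx": 0.3,"dy": 0,"dz": 6,"ax": 0,"ay": 0,"az": 0,"fingers": 0},
  {"dx": 1,"dy": 0,"dz": 10.2,"ax": 0,"ay": 0,"az": 0,"fingers": 0},
  {"dx": 1.8,"dy": 0,"dz": 12.2,"ax": 0,"ay": 0,"az": 0,"fingers": 0},
  {"dx": 2.6,"dy": 0,"dz": 12,"ax": 0,"ay": 0,"az": 0,"fingers": 0},
  {"dx": 3.3,"dy": 0,"dz": 11.8,"ax": 0,"ay": 0,"az": 0,"fingers": 0},
  {"dx": 4,"dy": 0,"dz": 11.6,"ax": 0,"ay": 0,"az": 0,"fingers": 0},
  {"dx": 4.7,"dy": 0,"dz": 11.4,"ax": 0,"ay": 0,"az": 0,"fingers": 0},
  {"dx": 5.4,"dy": 0,"dz": 11,"ax": 0,"ay": 0,"az": 0,"fingers": 0},
])

```text
clock: 35.12
tool_pos: [0.558, -0.1864, 0.2848]
orientation: [-74.2, 90.0, 100.3]
force: [2.7, 4.4, 2.7]
opening: 0.0108
```

```bash
python3 -c "
from h import *
H=np.array([653,-196.5]);mx=np.array([.9954,-.0958])
p,R,o=pose();d=(p[:2]-H)@mx; print(p,d,np.degrees(1)*0+np.arccos(-d/205), 'bar z on arc',92+205*np.sin(np.arccos(-d/205)),o['force'],o['opening'])
s=snap('scene','s18'); cv2.imwrite('pics/s18c.png',cv2.resize(s['image'][40:220,120:320],None,fx=3.3,fy=3.3,interpolation=cv2.INTER_CUBIC))"
```

```text
[ 558.04240871 -186.39789885  284.81913288] -95.48856766231965 1.0862602466323976 bar z on arc 273.40268312734133 [2.69981662 4.41106016 2.74476607] 0.010761093121011039
```

View pics/s18c.png

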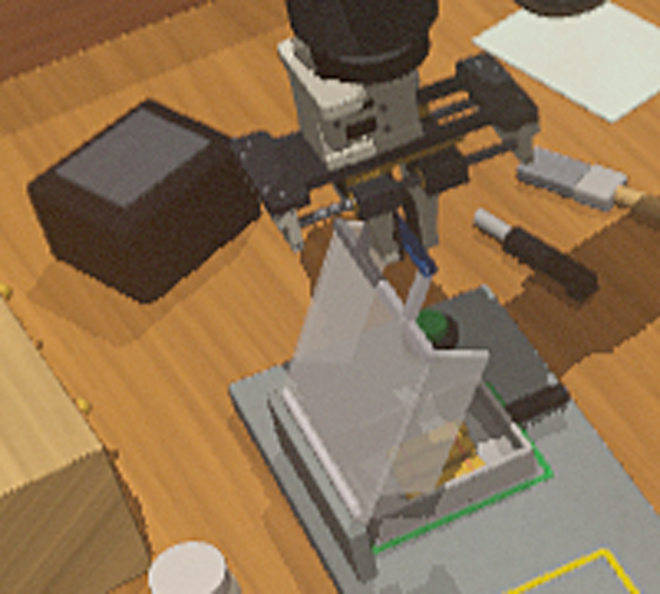

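Request:
send_rows([
  {"dx": 6,"dy": 0,"dz": 10.7,"ax": 0,"ay": 0,"az": 0,"fingers": 0},
  {"dx": 6.6,"dy": 0,"dz": 10.3,"ax": 0,"ay": 0,"az": 0,"fingers": 0},
  {"dx": 7.3,"dy": 0,"dz": 9.9,"ax": 0,"ay": 0,"az": 0,"fingers": 0},
  {"dx": 7.8,"dy": 0,"dz": 9.5,"ax": 0,"ay": 0,"az": 0,"fingers": 0},
  {"dx": 8.4,"dy": 0,"dz": 9,"ax": 0,"ay": 0,"az": 0,"fingers": 0},
  {"dx": 8.9,"dy": 0,"dz": 8.5,"ax": 0,"ay": 0,"az": 0,"fingers": 0},
  {"dx": 9.4,"dy": 0,"dz": 7.9,"ax": 0,"ay": 0,"az": 0,"fingers": 0},
  {"dx": 9.9,"dy": 0,"dz": 7.3,"ax": 0,"ay": 0,"az": 0,"fingers": 0},
  {"dx": 10.3,"dy": 0,"dz": 6.7,"ax": 0,"ay": 0,"az": 0,"fingers": 0},
])

```text
clock: 36.3
tool_pos: [0.479, -0.1788, 0.2103]
orientation: [-84.8, 90.0, 89.7]
force: [2.8, 6.2, 3.3]
opening: 0.0113
```

```bash
cat > k.py <<'E'
from h import *
H=np.array([653,-196.5]);mx=np.array([.9954,-.0958])
p,R,o=pose();d=(p[:2]-H)@mx; print(p,d,np.arccos(min(1,-d/205)), 'bar z on arc',92+205*np.sin(np.arccos(min(1,-d/205))),o['force'],o['opening'])
E
python3 k.py
```

```text
[ 479.02403011 -178.7735895   210.3022946 ] -174.87387055428778 0.5490067299567862 bar z on arc 198.97723775346884 [2.78308002 6.22315008 3.28752752] 0.011308792579533192
```

Request:
send_rows([
  {"dx": 10.7,"dy": 0,"dz": 6.1,"ax": 0,"ay": 0,"az": 0,"fingers": 0},
  {"dx": 11,"dy": 0,"dz": 5.5,"ax": 0,"ay": 0,"az": 0,"fingers": 0},
  {"dx": 11.3,"dy": 0,"dz": 4.8,"ax": 0,"ay": 0,"az": 0,"fingers": 0},
  {"dx": 11.6,"dy": 0,"dz": 4.1,"ax": 0,"ay": 0,"az": 0,"fingers": 0},
  {"dx": 11.8,"dy": 0,"dz": 3.4,"ax": 0,"ay": 0,"az": 0,"fingers": 0},
  {"dx": 12,"dy": 0,"dz": 2.7,"ax": 0,"ay": 0,"az": 0,"fingers": 0},
  {"dx": 12.1,"dy": 0,"dz": 2,"ax": 0,"ay": 0,"az": 0,"fingers": 0},
  {"dx": 10,"dy": 0,"dz": 1,"ax": 0,"ay": 0,"az": 0,"fingers": 0},
  {"dx": 6,"dy": 0,"dz": 0.5,"ax": 0,"ay": 0,"az": 0,"fingers": 0},
  {"dx": 0,"dy": 0,"dz": 0,"ax": 0,"ay": 0,"az": 0,"fingers": 0},
])

```text
clock: 37.55
tool_pos: [0.4487, -0.1759, 0.1133]
orientation: [-21.6, 89.9, 152.8]
force: [2.9, 6.9, -2.9]
opening: 0.0114
```

```bash
python3 k.py; python3 -c "
from h import *
s=snap('scene','s19'); cv2.imwrite('pics/s19c.png',cv2.resize(s['image'][90:250,170:350],None,fx=3.6,fy=3.6,interpolation=cv2.INTER_CUBIC))"
```

```text
[ 448.70898168 -175.8846186   113.30744609] -205.3262331712678 0.0 bar z on arc 92.0 [ 2.92060199  6.85073196 -2.93387739] 0.011392621354984808
```

View pics/s19c.png

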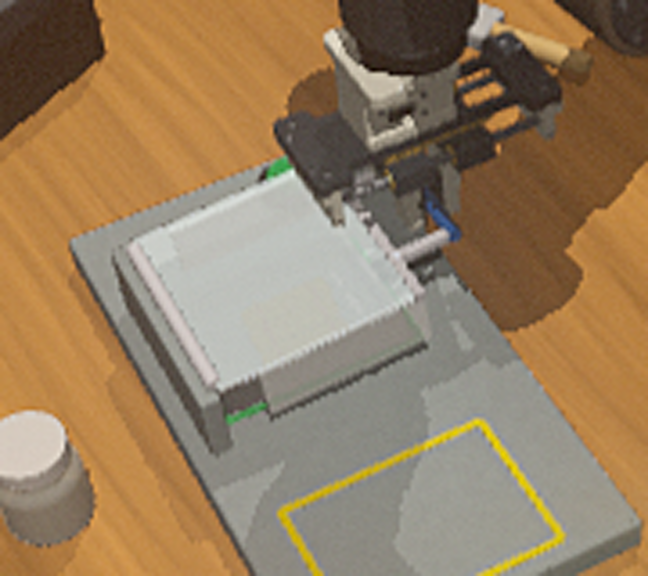

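Request:
send_rows([
  {"dx": 3,"dy": 0,"dz": 0,"ax": 0,"ay": 0,"az": 0,"fingers": 0},
  {"dx": 3,"dy": 0,"dz": 0,"ax": 0,"ay": 0,"az": 0,"fingers": 0},
  {"dx": 2,"dy": 0,"dz": 0,"ax": 0,"ay": 0,"az": 0,"fingers": 0},
  {"dx": 0,"dy": 0,"dz": 0,"ax": 0,"ay": 0,"az": 0,"fingers": 0},
])

```text
clock: 38.1
tool_pos: [0.4484, -0.1759, 0.1056]
orientation: [-18.5, 89.9, 156.0]
force: [1.5, 8.4, -1.9]
opening: 0.011
```

Request:
send_rows([
  {"dx": 2,"dy": 0,"dz": 0,"ax": 0,"ay": 0,"az": 0,"fingers": 0},
  {"dx": 0,"dy": 0,"dz": 0,"ax": 0,"ay": 0,"az": 0,"fingers": 0},
])

```text
clock: 38.35
tool_pos: [0.4483, -0.1759, 0.1036]
orientation: [-18.3, 89.9, 156.2]
force: [0.7, 8.2, -0.6]
opening: 0.0109
```

Request:
send_rows([
  {"dx": 2,"dy": 0,"dz": 0,"ax": 0,"ay": 0,"az": 0,"fingers": 0},
  {"dx": 0,"dy": 0,"dz": 0,"ax": 0,"ay": 0,"az": 0,"fingers": 0},
])

```text
clock: 38.6
tool_pos: [0.4483, -0.1759, 0.1016]
orientation: [-17.0, 89.9, 157.5]
force: [0.7, 7.9, -0.7]
opening: 0.0112
```

Request:
send_rows([
  {"dx": 2,"dy": 0,"dz": 0,"ax": 0,"ay": 0,"az": 0,"fingers": 0},
  {"dx": 0,"dy": 0,"dz": 0,"ax": 0,"ay": 0,"az": 0,"fingers": 0},
])

```text
clock: 38.85
tool_pos: [0.4482, -0.1759, 0.0996]
orientation: [-16.2, 89.9, 158.2]
force: [0.6, 7.6, -0.5]
opening: 0.011
```

```bash
python3 k.py; python3 -c "
from h import *
s=snap('scene','s20'); cv2.imwrite('pics/s20c.png',cv2.resize(s['image'][120:220,190:310],None,fx=6,fy=6,interpolation=cv2.INTER_CUBIC))"
```

```text
[ 448.2428627  -175.89194743   99.60008372] -205.78950590488824 0.0 bar z on arc 92.0 [ 0.64416182  7.61907242 -0.50615806] 0.010987013875941054
```

View pics/s20c.png

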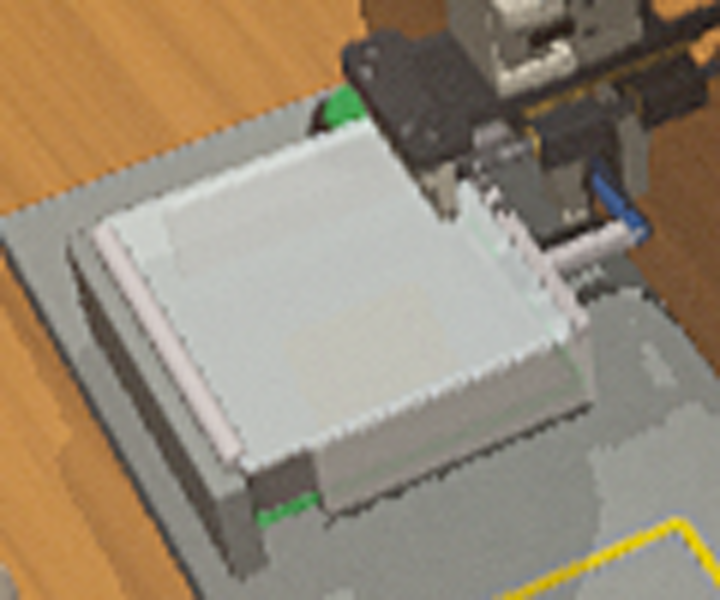

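Request:
send_rows([
  {"dx": 2,"dy": 0,"dz": 0,"ax": 0,"ay": 0,"az": 0,"fingers": 0},
  {"dx": 0,"dy": 0,"dz": 0,"ax": 0,"ay": 0,"az": 0,"fingers": 0},
])

```text
clock: 39.15
tool_pos: [0.4483, -0.1759, 0.0989]
orientation: [-8.6, 89.9, 165.9]
force: [-4.9, 11.6, 16.4]
opening: 0.0107
```

Request:
send_rows([
  {"dx": 2,"dy": 0,"dz": 0,"ax": 0,"ay": 0,"az": 0,"fingers": 0},
  {"dx": 0,"dy": 0,"dz": 0,"ax": 0,"ay": 0,"az": 0,"fingers": 0},
])

```text
clock: 39.4
tool_pos: [0.4484, -0.1761, 0.0983]
orientation: [6.7, 89.9, -178.7]
force: [-9.9, 14.2, 33.3]
opening: 0.0109
```

Request:
send_rows([
  {"dx": 2,"dy": 0,"dz": 0,"ax": 0,"ay": 0,"az": 0,"fingers": 0},
  {"dx": 0,"dy": 0,"dz": 0,"ax": 0,"ay": 0,"az": 0,"fingers": 0},
])

```text
clock: 39.65
tool_pos: [0.4484, -0.1766, 0.0971]
orientation: [38.3, 89.9, -147.1]
force: [-12.6, 12.2, 40.9]
opening: 0.0111
```

Request:
send_rows([
  {"dx": -3,"dy": 0,"dz": 0,"ax": 0,"ay": 0,"az": 0,"fingers": 0},
  {"dx": -2.5,"dy": 0,"dz": 0,"ax": 0,"ay": 0,"az": 0,"fingers": 0},
  {"dx": 0,"dy": 0,"dz": 0,"ax": 0,"ay": 0,"az": 0,"fingers": 0.1},
  {"dx": 0,"dy": 0,"dz": 0,"ax": 0,"ay": 0,"az": 0,"fingers": 0.3},
  {"dx": 0,"dy": 0,"dz": 0,"ax": 0,"ay": 0,"az": 0,"fingers": 0.3},
  {"dx": 0,"dy": 0,"dz": 0,"ax": 0,"ay": 0,"az": 0,"fingers": 0.3},
])

```text
clock: 40.4
tool_pos: [0.4496, -0.1767, 0.0997]
orientation: [57.7, 90.0, -127.8]
force: [1.0, 0.5, -0.1]
opening: 0.0258
```

Request:
send_rows([
  {"dx": -15,"dy": 0,"dz": 0,"ax": 0,"ay": 0,"az": 0,"fingers": 0.3},
  {"dx": -30,"dy": 0,"dz": 0,"ax": 0,"ay": 0,"az": 0,"fingers": 0.3},
  {"dx": -45,"dy": 0,"dz": 0,"ax": 0,"ay": 0,"az": 0,"fingers": 0.3},
  {"dx": -45,"dy": 0,"dz": 0,"ax": 0,"ay": 0,"az": 0,"fingers": 0.3},
  {"dx": 0,"dy": 0,"dz": 50,"ax": 0,"ay": 0,"az": 0,"fingers": 0},
  {"dx": 0,"dy": 0,"dz": 30,"ax": 0,"ay": 0,"az": 0,"fingers": 0},
  {"dx": 0,"dy": 0,"dz": 0,"ax": 0,"ay": 0,"az": 0,"fingers": 0},
])

```text
clock: 41.28
tool_pos: [0.3683, -0.1688, 0.2352]
orientation: [-165.3, 89.9, 9.2]
force: [1.1, -0.4, -0.2]
opening: 0.0029
```

Run:
```python
from h import *
s=snap('top','t21'); cv2.imwrite('pics/t21c.png',cv2.resize(s['image'][60:240,290:510],None,fx=3.5,fy=3.3,interpolation=cv2.INTER_CUBIC))
G=blobs(s,(50,100,40),(80,255,255),.045,30,2000,(440,150,510,220)); print(G)
b=snap('scene','s21'); cv2.imwrite('pics/s21c.png',cv2.resize(b['image'][90:250,170:350],None,fx=4,fy=3.6,interpolation=cv2.INTER_CUBIC))
G2=blobs(b,(50,100,40),(80,255,255),.045,30,2000,(235,110,270,155)); print(G2)
if G and G2:
    c1,d1=ray(s,*G[0][0]);c2,d2=ray(b,*G2[0][0]);k=np.linalg.lstsq(np.column_stack([d1,-d2]),c2-c1,rcond=None)[0]; print((c1+k[0]*d1)*1000,(c2+k[1]*d2)*1000)
plan(496,-316,120,174.5)
```

```text
[]
[([249.0, 137.0], 36, [491.8, -326.0], [29.4, 21.2], np.float32(0.8))]
t 41.38 cur [ 370.3 -168.9  235.2] jawyaw 174.5 j [  4.  -5. -32.   0. -63.  -9.] F [ 0.1 -0.5 -0.5] open 0.0006
 world d [ 125.7 -147.1 -115.2]  tool d (before turn) [ 115.4  134.4 -139. ]  (after turn) [ 115.2  134.4 -139.2]  turn units [ 0.   -0.02 -0.  ]
```

View pics/t21c.png

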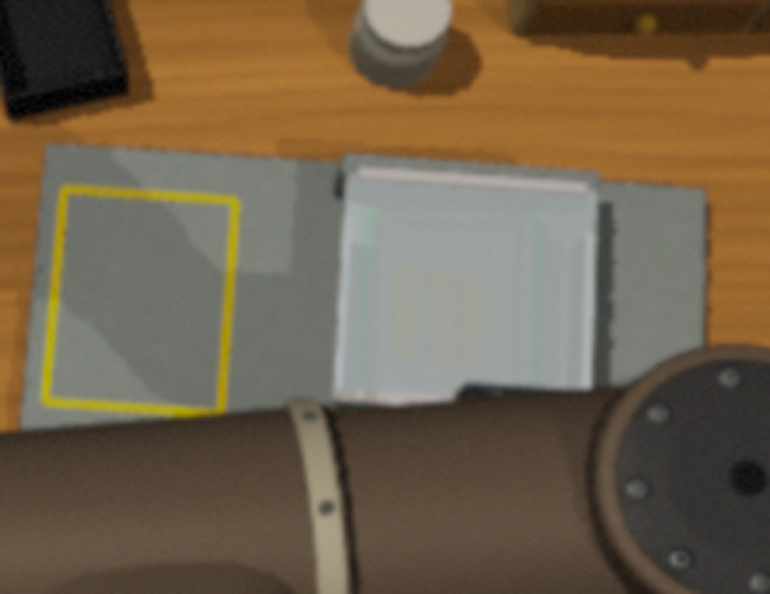

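View pics/s21c.png

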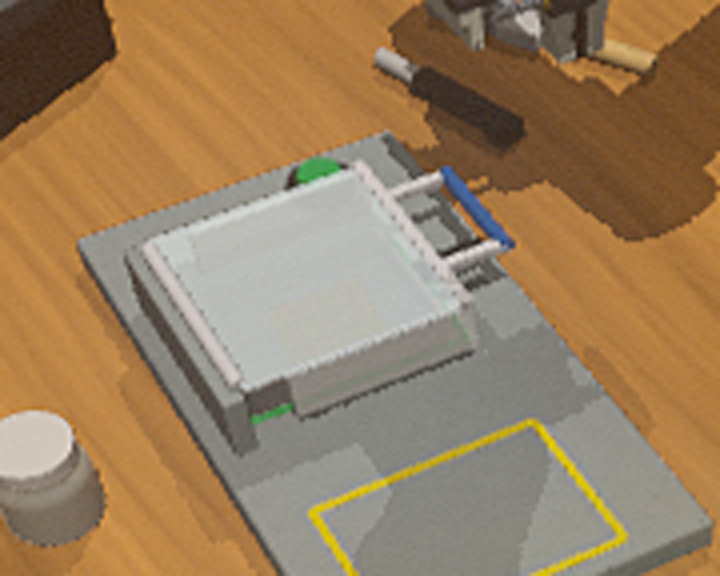

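Run:
```python
from h import *
b=snap('scene')
G=blobs(b,(105,120,50),(125,255,255),.092,30,2000,(270,120,310,170)); print(G)
for z in(.08,.086,.092,.098,.104): print(z,(onz(b,*G[0][0],z)*1000).round(1))
# button from first pictures
t=cv2.imread('pics/top0.png');s=snap('top');s['image']=t;b['image']=cv2.imread('pics/scene0.png')
G=blobs(s,(50,100,40),(80,255,255),.045,30,2000,(440,150,510,220));G2=blobs(b,(50,100,40),(80,255,255),.045,30,2000,(235,110,270,155));print(G,G2)
c1,d1=ray(s,*G[0][0]);c2,d2=ray(b,*G2[0][0]);k=np.linalg.lstsq(np.column_stack([d1,-d2]),c2-c1,rcond=None)[0]; print((c1+k[0]*d1)*1000,(c2+k[1]*d2)*1000)
```

```text
[([288.0, 147.0], 50, [446.0, -182.6], [87.6, 8.7], np.float32(83.9))]
0.08 [ 439.9 -191.5   80. ]
0.086 [ 442.9 -186.3   86. ]
0.092 [ 445.8 -181.1   92. ]
0.098 [ 448.8 -175.9   98. ]
0.104 [ 451.8 -170.7  104. ]
[([475.0, 184.0], 187, [496.5, -314.1], [38.0, 35.5], np.float32(88.4))] [([249.0, 138.0], 76, [493.1, -316.8], [36.8, 31.8], np.float32(53.4))]
[ 496.34022843 -311.92792755   52.67997548] [ 496.04881432 -311.66888615   52.5545395 ]
```

Request:
send_rows([
  {"dx": 0,"dy": 30,"dz": -30,"ax": 0,"ay": 0,"az": 0,"fingers": 0},
  {"dx": 0,"dy": 35,"dz": -38,"ax": 0,"ay": 0,"az": 0,"fingers": 0},
  {"dx": 0,"dy": 35,"dz": -38,"ax": 0,"ay": 0,"az": 0,"fingers": 0},
  {"dx": 0,"dy": 32,"dz": -32,"ax": 0,"ay": 0,"az": 0,"fingers": 0},
  {"dx": 30,"dy": 0,"dz": 0,"ax": 0,"ay": 0,"az": 0,"fingers": 0},
  {"dx": 45,"dy": 0,"dz": 0,"ax": 0,"ay": 0,"az": 0,"fingers": 0},
  {"dx": 35,"dy": 0,"dz": 0,"ax": 0,"ay": 0,"az": 0,"fingers": 0},
  {"dx": 15,"dy": 0,"dz": 0,"ax": 0,"ay": 0,"az": 0,"fingers": 0},
  {"dx": 0,"dy": 0,"dz": 0,"ax": 0,"ay": 0,"az": 0,"fingers": 0},
])

```text
clock: 42.6
tool_pos: [0.4946, -0.3135, 0.1087]
orientation: [-2.9, 89.9, 171.7]
force: [0.8, -0.4, 0.1]
opening: 0.0005
```

Run:
```python
from h import *
plan(495.5,-314.5,85,174.5)
b=snap('scene','s22'); cv2.imwrite('pics/s22c.png',cv2.resize(b['image'][60:220,170:350],None,fx=4,fy=3.6,interpolation=cv2.INTER_CUBIC))
```

```text
t 42.6 cur [ 494.6 -313.5  108.7] jawyaw 174.5 j [-13.  20. -21.   0. -49.   8.] F [ 0.8 -0.4  0.1] open 0.0005
 world d [  0.9  -1.  -23.7]  tool d (before turn) [23.7  0.9 -1.1]  (after turn) [23.7  0.9 -1. ]  turn units [0.   0.03 0.  ]
```

View pics/s22c.png

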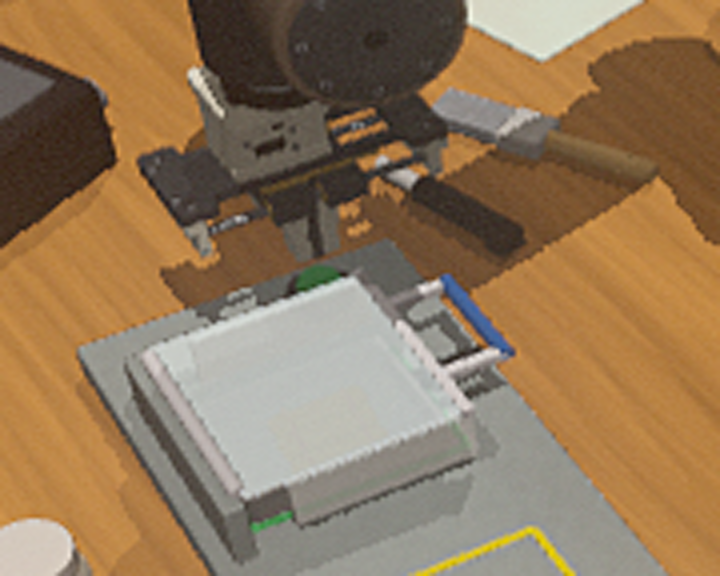

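Fingers are right above the button; press slowly.

Request:
send_rows([
  {"dx": 15,"dy": 1,"dz": -1,"ax": 0,"ay": 0,"az": 0,"fingers": 0},
  {"dx": 10,"dy": 0,"dz": 0,"ax": 0,"ay": 0,"az": 0,"fingers": 0},
  {"dx": 4,"dy": 0,"dz": 0,"ax": 0,"ay": 0,"az": 0,"fingers": 0},
  {"dx": 0,"dy": 0,"dz": 0,"ax": 0,"ay": 0,"az": 0,"fingers": 0},
])

```text
clock: 43.15
tool_pos: [0.4954, -0.3144, 0.0805]
orientation: [-1.6, 90.0, 172.9]
force: [-0.7, 0.3, 0.1]
opening: 0.0003
```

Request:
send_rows([
  {"dx": 2,"dy": 0,"dz": 0,"ax": 0,"ay": 0,"az": 0,"fingers": 0},
  {"dx": 1,"dy": 0,"dz": 0,"ax": 0,"ay": 0,"az": 0,"fingers": 0},
])

```text
clock: 43.4
tool_pos: [0.4956, -0.3145, 0.0779]
orientation: [173.6, 90.0, -11.9]
force: [-0.5, 0.1, 0.2]
opening: 0.0002
```

Request:
send_rows([
  {"dx": 2,"dy": 0,"dz": 0,"ax": 0,"ay": 0,"az": 0,"fingers": 0},
  {"dx": 1,"dy": 0,"dz": 0,"ax": 0,"ay": 0,"az": 0,"fingers": 0},
])

```text
clock: 43.65
tool_pos: [0.4957, -0.3145, 0.075]
orientation: [160.1, 90.0, -25.4]
force: [0.8, 1.9, 3.8]
opening: 0.0007
```

Request:
send_rows([
  {"dx": 2,"dy": 0,"dz": 0,"ax": 0,"ay": 0,"az": 0,"fingers": 0},
  {"dx": 1,"dy": 0,"dz": 0,"ax": 0,"ay": 0,"az": 0,"fingers": 0},
  {"dx": 0,"dy": 0,"dz": 0,"ax": 0,"ay": 0,"az": 0,"fingers": 0},
])

```text
clock: 44.02
tool_pos: [0.4957, -0.3146, 0.0719]
orientation: [158.1, 90.0, -27.4]
force: [-1.3, 1.5, 4.7]
opening: 0.0007
```

Request:
send_rows([
  {"dx": 2,"dy": 0,"dz": 0,"ax": 0,"ay": 0,"az": 0,"fingers": 0},
  {"dx": 0,"dy": 0,"dz": 0,"ax": 0,"ay": 0,"az": 0,"fingers": 0},
])

```text
clock: 44.28
tool_pos: [0.4958, -0.3146, 0.0711]
orientation: [145.8, 90.0, -39.6]
force: [-2.8, 2.4, 15.1]
opening: 0.0005
```

Request:
send_rows([
  {"dx": 2,"dy": 0,"dz": 0,"ax": 0,"ay": 0,"az": 0,"fingers": 0},
  {"dx": 0,"dy": 0,"dz": 0,"ax": 0,"ay": 0,"az": 0,"fingers": 0},
])

```text
clock: 44.52
tool_pos: [0.4959, -0.3146, 0.0708]
orientation: [143.9, 89.9, -41.5]
force: [-7.9, 6.9, 29.7]
opening: 0.0004
```

Bottomed out after about 6 mm, with the force stop rising to 30 N. Let go and back away.

Request:
send_rows([
  {"dx": -4,"dy": 0,"dz": 0,"ax": 0,"ay": 0,"az": 0,"fingers": 0},
  {"dx": -8,"dy": 0,"dz": 0,"ax": 0,"ay": 0,"az": 0,"fingers": 0},
  {"dx": -25,"dy": 0,"dz": 0,"ax": 0,"ay": 0,"az": 0,"fingers": 0},
  {"dx": -45,"dy": 0,"dz": 0,"ax": 0,"ay": 0,"az": 0,"fingers": 0},
  {"dx": -50,"dy": 0,"dz": 0,"ax": 0,"ay": 0,"az": 0,"fingers": 0},
  {"dx": -40,"dy": 30,"dz": 30,"ax": 0,"ay": 0,"az": 0,"fingers": 0},
  {"dx": 0,"dy": 50,"dz": 30,"ax": 0,"ay": 0,"az": 0,"fingers": 0},
  {"dx": 0,"dy": 50,"dz": 30,"ax": 0,"ay": 0,"az": 0,"fingers": 0},
  {"dx": 0,"dy": 50,"dz": 10,"ax": 0,"ay": 0,"az": 0,"fingers": 0},
  {"dx": 0,"dy": 0,"dz": 0,"ax": 0,"ay": 0,"az": 0,"fingers": 0},
])

```text
clock: 45.78
tool_pos: [0.3769, -0.4864, 0.2387]
orientation: [-27.5, 89.9, 146.8]
force: [1.0, -0.1, -0.2]
opening: 0.0005
```

Run:
```python
from h import *
print(pose()[0],pose()[2]['qvel'].round(2))
s=snap('top','t23'); cv2.imwrite('pics/t23c.png',cv2.resize(s['image'][60:240,290:510],None,fx=3.5,fy=3.3,interpolation=cv2.INTER_CUBIC))
b=snap('scene','s23'); cv2.imwrite('pics/s23c.png',cv2.resize(b['image'][90:250,170:350],None,fx=4,fy=3.6,interpolation=cv2.INTER_CUBIC))
i=s['image'];c=[]
for q,roi in((s,(420,180,460,240)),(b,(270,120,310,170))):
    G=blobs(q,(105,120,50),(125,255,255),.092,20,2000,roi); print(G); c.append((q,G[0][0]) if G else None)
if all(c):
    (c1,d1),(c2,d2)=[ray(q,*p) for q,p in c];k=np.linalg.lstsq(np.column_stack([d1,-d2]),c2-c1,rcond=None)[0]; print((c1+k[0]*d1)*1000,(c2+k[1]*d2)*1000)
```

```text
[ 376.85348608 -486.44557128  238.72005817] [ 2.93 -1.19 -1.81 -0.87  0.19 -2.29]
[([429.0, 204.0], 66, [448.5, -196.3], [44.7, 11.2], np.float32(88.4))]
[([288.0, 147.0], 44, [445.7, -181.8], [86.2, 8.2], np.float32(84.1))]
[ 448.34268545 -195.43940257   85.24095638] [ 441.37432009 -188.86958578   83.01006668]
```

View pics/t23c.png

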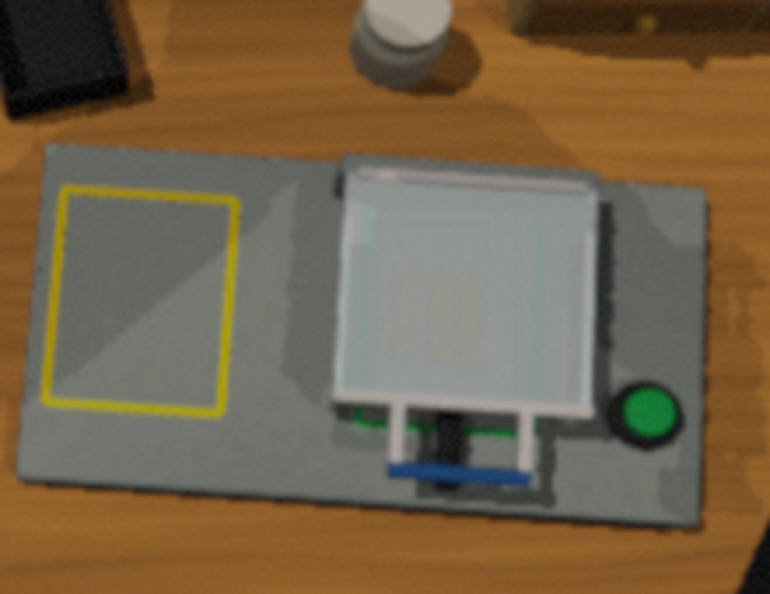

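View pics/s23c.png

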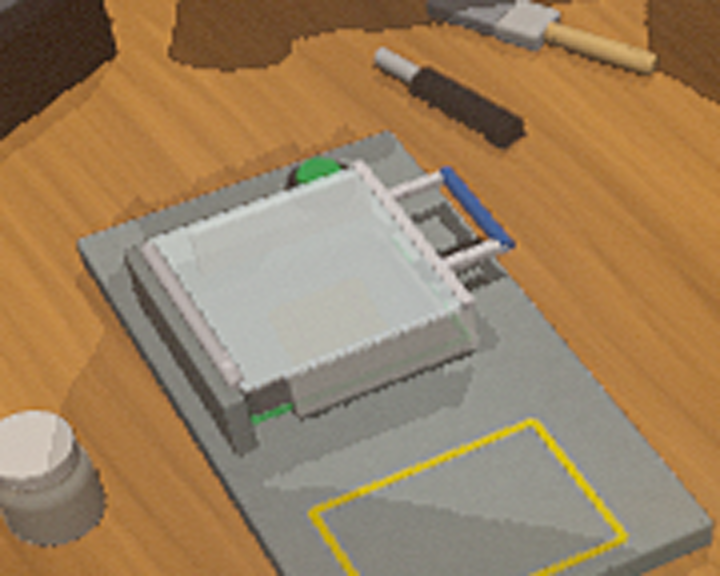

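Run:
```python
from h import *
c=[]
for n,roi in(('top',(385,180,460,240)),('scene',(270,120,320,175))):
    q=snap(n); G=blobs(q,(105,100,40),(125,255,255),.092,20,2000,roi); print(G); c.append(ray(q,*G[0][0]))
(c1,d1),(c2,d2)=c;k=np.linalg.lstsq(np.column_stack([d1,-d2]),c2-c1,rcond=None)[0]; print((c1+k[0]*d1)*1000,(c2+k[1]*d2)*1000)
print(pose()[2]['qvel'].round(2), pose()[2]['clock'])
```

```text
[([420.0, 203.0], 158, [450.2, -175.4], [86.7, 13.4], np.float32(88.4))]
[([288.0, 148.0], 56, [446.2, -179.6], [93.5, 9.1], np.float32(84.4))]
[ 449.61925691 -173.40695175   96.4387688 ] [ 450.20430036 -173.94725855   96.61578611]
[ 0.8  -0.54 -0.02  0.13  0.05  0.07] 45.975
```

```bash
python3 -c "
from h import *
print(ctrl.close_job())"
```

```text
the job is handed in; nothing more can be done
None
```

I ran the batch and handed the job in at about 46 s of the 210 s allowed; the hand-in reports no verdict, so I don't know whether it passed.

What I did:
- Found three brass blanks in the images.
- Slid the pan by its handle to the yellow mark and put all three blanks in it side by side. The grip never slackened and no blank was knocked aside.
- Slid the pan back to the green mark.
- Lowered the hood by its bar at about 0.5 rad/s until it hit the stop, where the force rose to 41 N.
- Pressed the button through about 6 mm to its stop (30 N), then let go and backed away.

Last checks:
- **Pan:** measured within about 2 mm of the green mark's centre and square to it, with the three blanks flat inside. This was before the hood was shut; afterwards the blanks were still visible through the lid.
- **Hood:** it looks level. The camera puts its bar at 96.5 mm against the expected 92 mm. The open-hood measurement read about 5 mm high in the same way, so I put this down to calibration and relied on the hard stop. If the 4.5 mm were real, the hood would be open about 0.02 rad, still within the limit.
- **Button:** it looks up again in both views.
- **Robot:** it is clear of everything. I never touched the white clips or the blue and pink look-alikes.

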